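Closing up the go table

ROBOT

A 6-joint arm with a two-finger parallel gripper is mounted at the origin on the work surface. World frame = base frame: x ahead of the robot, y to its left, z up, the work surface at z = 0. Lengths are in m, angles in rad, forces in N, time in s.
With the tool pointing down it reaches from about 0.25 to 0.775 m from the base axis. Payload 4 kg.
Tool frame: the origin (TCP) lies midway between the tips of the shut fingers; the grasp point (between the pads) lies 19 mm behind it (manip.hold_point_z is the distance from the TCP to the grasp point, in m); z points along the fingers, x is the direction in which the jaws open and shut, and the axes are right-handed (so a half turn about z gives the same grasp; the last joint's range is limited). The gripper opens to 94 mm and grips with 3 to 60 N. Pads are 16 mm wide; open, the fingers measure 119 mm over their backs; the gripper's body (75 mm by 177 mm) begins 78 mm behind the grasp point.
Start: joints at [-1.286, 0.087, 1.371, -0, 1.684, -0.103], TCP at [0.208, -0.509, 0.186] pointing down, gripper open.
Joint ranges: [-3.1, 3.1], [-0.76, 2.03], [0.27, 2.55], [-1.08, 4.22], [0.17, 2.65], [-2.57, 2.57]. Speed limits (rad/s): [2.79, 2.79, 3.14, 3.14, 3.14, 3.14].

INTERFACE

Orientations are given as a unit quaternion [w, x, y, z].
In Python, from rig import manip, imaging, job_done gives the robot as it stands.
- The arm moves only by the tool arm_command, never from a script. Its argument "steps" is a list of rows, each a list of 6 numbers: the shift along the tool's x, y, z in units of 200 mm (1.0 is 200 mm), then the turn, a rotation vector about the tool's x, y, z in units of 180 degrees (1.0 is 180 degrees). A call has 1 to 20 rows; each row is the pose to reach, as a shift and turn from the pose measured when the call began, along the tool's axes at that moment, turning the shorter way round; what a row does not reach only later rows make up. A row lasts 1/10 s, in which the tool goes at most 50 mm and 8.59 degrees, less where a joint would pass 70% of its speed; a pose out of reach is approached as far as the arm can. A call with a number of a shift or a turn outside -1 to 1 is refused whole. A call with a gripper value outside its range is refused whole. "jaw" is the opening in per cent of the stroke, from 0 (shut) to 100 (fully open), set as the call begins (left out, the last holds). The fingers move at their own pace and stop on an object; the grip force is fixed at half the most. Time passes only in rows, so rows that repeat a pose let the fingers close. It gives the time, the measured TCP pose, the force and the opening at its end, in the units of the state.
- manip.observe(): the state, without advancing time (a new reading comes with each control period).
- imaging.get_image(name): name is "side" or "top" or "wrist"; returns a dict with "image" (480x640x3 uint8, red, green, blue), "fov_y" (degrees; the focal length in pixels is half the picture's height over the tangent of half this angle, whatever the lens; pixels are square), "cx", "cy" (the principal point, pixels), "R" (3x3) and "t" (3): a world point X has camera coordinates R X + t. Camera axes: x right, y down, z forward; pixel columns grow to the right and rows downward; lengths in m; the calibration is good to about 2 mm. A picture is of the moment at which its call begins. There is no depth.
- job_done(): hands the job in, once; it reports no verdict.
The state is a dict: "time_s": time; "joints": joint angles; "qd": joint speeds; "tau": joint torques, N m; "eef_pos": TCP position; "eef_rot": TCP orientation; "wrist_force": force on the tool from outside, world axes, zero at the start; "moment": the same for the moment, N m; "finger_gap": opening from 0.0 (shut) to 1.0 (fully open).
Only numpy, scipy, OpenCV 4.12 (cv2) and the standard library are available. Lean on these libraries where they do the work, as an engineer would, in place of code of your own. Each camera call takes 0.05 s, during which the arm holds its last target. There are 200 camera calls.

TASK

Close up the go table for the night. First turn the playing machine's rotary isolator to off; then stand the two round stone pots in the empty shallow tray and stack all the wooden cases lying about in one pile on the low dark stand, largest at the bottom, each smaller one right way up and flat on the next larger, sides parallel and nothing overhanging. When all that stands, push the lamp's rocker switch over to off; leave the mug, the marker and the metal can where they are.

Things in the scene. Friction and masses are not known exactly. Their poses are not given: they have to be found in the camera images.
- case1_mid (a point): centre of a closed flat-lidded pale wooden case, the largest of five sizes: 160 long (x) x 70 wide (y) x 44 high (z) mm, 420 g or so, plain rigid box all round; the point is its centre, half-way up. Absent in some starts (None).
- case2_mid (a point): centre of a closed flat-lidded pale wooden case, the second largest of five sizes: 138 long (x) x 60 wide (y) x 40 high (z) mm, 330 g or so, plain rigid box all round; the point is its centre, half-way up. Absent in some starts (None).
- case3_mid (a point): centre of a closed flat-lidded pale wooden case, the third of five sizes: 116 long (x) x 50 wide (y) x 38 high (z) mm, 250 g or so, plain rigid box all round; the point is its centre, half-way up. Absent in some starts (None).
- case4_mid (a point): centre of a closed flat-lidded pale wooden case, the fourth of five sizes: 94 long (x) x 40 wide (y) x 34 high (z) mm, 170 g or so, plain rigid box all round; the point is its centre, half-way up. Absent in some starts (None).
- case5_mid (a point): centre of a closed flat-lidded pale wooden case, the smallest of five sizes: 72 long (x) x 30 wide (y) x 30 high (z) mm, 100 g or so, plain rigid box all round; the point is its centre, half-way up. Absent in some starts (None).
- case1: body of that same case; origin at the centre of its underside, axes as the centre point.
- case2: body of that same case; origin at the centre of its underside, axes as the centre point.
- case3: body of that same case; origin at the centre of its underside, axes as the centre point.
- case4: body of that same case; origin at the centre of its underside, axes as the centre point.
- case5: body of that same case; origin at the centre of its underside, axes as the centre point.
- stand_top (a point): fixed low dark wooden stand 190 (x) x 92 (y) mm, top 15 mm over the table; the point is the centre of its top face, z up. The cases are stacked here.
- tray_in (a point): fixed shallow open wooden tray, empty (two others at the far edge hold loose stones), 170 (x) x 90 (y) mm outside, walls 6 mm thick and 24 mm high over the table, inner floor 5 mm over the table; the point is the centre of the inner floor.
- pot1_mid (a point): centre (half-way up) of a closed round dark wooden stone pot, straight-sided, 60 mm across, 46 mm high, about 280 g.
- pot2_mid (a point): the same for the second, equal pot.
- pot1: body of the first pot, origin under its centre.
- pot2: body of the second pot, origin under its centre.
- isolator_grip (a point): rotary isolator: fixed grey box 100 x 80 x 46 mm with a black cover plate, on top of it a grey bar handle 84 long x 16 wide x 32 mm high that turns about the vertical axis through its middle. The point is the middle of the bar on that axis, 73 mm over the table (bar spans 57 to 89 mm over the table); its x axis runs along the bar. Off: bar in line with the long side of the box; on: crosswise to it.
- isolator_handle (a joint): angle of the isolator bar: 0 = off, 1.57 = on; grows anticlockwise seen from above, so off is a quarter turn clockwise; end stops at both. A spring cam holds it in either position; it takes up to about 0.2 N m, and past the half-way angle it snaps home by itself.
- rocker_pivot (a point): lamp switch: fixed black block 100 (x) x 70 (y) x 30 mm with a white rocker plate 70 (x) x 44 (y) x 14 mm on top that tips about the y axis through this point, 46 mm over the table. The point does not move with the rocker; at each end position the plate slopes 0.25 rad along x.
- rocker (a joint): angle of the lamp rocker: 0.5 = on (its -x end stands up, +x end down), 0 = off (the -x end pushed down); over-centre: pushing the raised end down with about 8 N, 25 mm from the pivot, by more than about 6 mm makes it snap over.
- mug: bystander: white mug, 80 mm across, 90 mm high; origin under its centre.
- marker: bystander: black marker pen 120 mm long lying on the table; origin under its centre.
- tin: bystander: closed metal can, 66 mm across, 80 mm high; origin under its centre.
Not all that is in view belongs to the job. What is shaped like the part that bears tray_in but pink is not meant.

How it is judged:
By the outcome, as a careful person would: the job done as asked, in the order asked, and still so for the second after the job is handed in, with the robot touching nothing.
Of case1, case2, case3, case4, case5 only 3 to 5 are there at a start; the rules pass over those that are not, and their reading is None.
At some moment in a run one of pot1, pot2 may be knocked a few centimetres aside while the robot is not near it.
It also fails if it takes over 210 s, if anything falls off the work surface, if the arm or the gripper's body presses on something with over 40 N, if the wrist force passes 120 N, or if a joint passes its speed limit or range.

## Working session

There is one attempt and no reset: what is moved stays moved. The work goes in short steps, Python scripts to look and compute and a tool call to move; the robot and the scene stay as the last step left them, time stands still between calls to the robot, and variables do not carry over. Pictures are saved under pics/ and viewed, about 12 in all and at most 16, crops included, and the job is handed in when it is done.

Besides the shell and the picture viewer there is one more tool, called by a JSON object that holds its "op" and its "data", one argument or row to a line. arm_command: Moves the arm, as the interface text tells. Shifts and turns lie within -1 to 1; 1 stands for 200 mm of shift or 180 degrees of turn. Its arguments: {"type":"object","properties":{"steps":{"type":"array"},"jaw":{"type":"number"}},"required":["steps"]}

```bash
ls; mkdir -p pics
python3 - <<'E'
from rig import manip, imaging
import cv2
print(manip.observe(), manip.hold_point_z)
for n in ("top","side"):
    d=imaging.get_image(n); cv2.imwrite(f"pics/{n}0.png",d["image"][:,:,::-1]); print(n,d["fov_y"],d["cx"],d["cy"],d["R"],d["t"])
E
```

```text
pics
{'time_s': 0.0, 'joints': array([-1.28609005e+00,  8.79415652e-02,  1.37226779e+00,  2.24501876e-06,
        1.68362714e+00, -1.03101123e-01]), 'qd': array([-0.00025365, -0.00077036,  0.00062412,  0.00107726,  0.00019693,
        0.00123227]), 'tau': array([ 3.66743243e-04, -3.40187788e+01, -3.02425539e+01,  7.16445479e-02,
        3.30159289e-02, -1.74574088e-04]), 'eef_pos': array([ 0.2078106 , -0.50856751,  0.18430474]), 'eef_rot': array([-7.18969525e-04,  8.30107839e-01, -5.57601755e-01, -8.61271010e-04]), 'wrist_force': array([-0.4092504 ,  0.97087905, -0.18440378]), 'moment': array([-0.02152641, -0.0057569 , -0.00252881]), 'finger_gap': 1.0005553133649367} 0.0188
top 47.444445268332096 315.02595699787486 233.69649470961454 [[-0.00464774 -0.99997289 -0.00571057]
 [-0.99602858  0.00513701 -0.08888572]
 [ 0.08891264  0.00527477 -0.99602546]] [0.01168812 0.49445755 1.27552532]
side 43.544953208949515 319.3903008991677 247.36028104456437 [[ 0.94419855 -0.32932918 -0.00560211]
 [-0.2597449  -0.73402394 -0.6274882 ]
 [ 0.20253809  0.59392857 -0.77860592]] [-0.45918822  0.17040394  1.41008707]
```

View pics/top0.png

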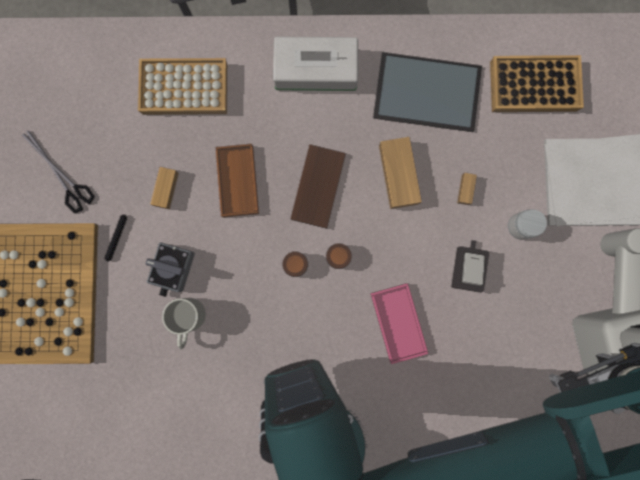

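View pics/side0.png

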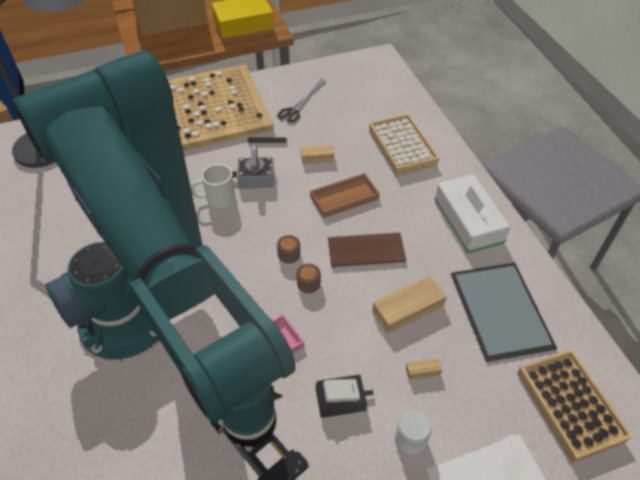

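The top view shows the dark stand at about (318,187) and the brown tray at (238,180). The cases are at (401,173), (165,188) and (468,188), and the pots at (295,263) and (339,256). The isolator is at (169,265) and the rocker at (470,267). Mug, marker, can and pink tray are also in view, and the arm hides part of the table.

```bash
cat > h.py <<'E'
import numpy as np, cv2
from rig import manip, imaging
from scipy.spatial.transform import Rotation as Ro
def grab(n,save=None):
    d=imaging.get_image(n)
    if save: cv2.imwrite(f"pics/{save}.png",d["image"][:,:,::-1])
    np.savez(f"{save or 'last_'+n}.npz",**d); return d
def load(s): return dict(np.load(s+".npz"))
def p2w(d,uv,z):
    f=240/np.tan(np.radians(d["fov_y"])/2)
    uv=np.atleast_2d(np.array(uv,float)); R,t=d["R"],d["t"]
    r=np.c_[(uv[:,0]-d["cx"])/f,(uv[:,1]-d["cy"])/f,np.ones(len(uv))]@R
    c=-R.T@t
    return c+r*((z-c[2])/r[:,2])[:,None]
def w2p(d,X):
    f=240/np.tan(np.radians(d["fov_y"])/2)
    c=np.atleast_2d(X)@d["R"].T+d["t"]
    return np.c_[f*c[:,0]/c[:,2]+d["cx"],f*c[:,1]/c[:,2]+d["cy"]]
def crop(d,x0,y0,w,h,k,name):
    im=d["image"][y0:y0+h,x0:x0+w,::-1]
    cv2.imwrite(f"pics/{name}.png",cv2.resize(im,None,fx=k,fy=k,interpolation=cv2.INTER_CUBIC))
def rel(pos,yaw,s=None):
    """shift/turn in command units to TCP pos, tool down, jaw axis (tool x) at world yaw (mod pi)"""
    s=s or manip.observe(); q=s["eef_rot"]; R0=Ro.from_quat([q[1],q[2],q[3],q[0]])
    sh=R0.inv().apply(np.array(pos)-s["eef_pos"])/0.2
    best=[]
    for a in (yaw,yaw+np.pi):
        T=Ro.from_matrix(np.array([[np.cos(a),np.sin(a),0],[np.sin(a),-np.cos(a),0],[0,0,-1]]).astype(float))
        rv=(R0.inv()*T).as_rotvec()/np.pi
        # joint 6 after the turn
        best.append((np.round(rv,4),np.round(np.linalg.norm(rv)*180,1)))
    best.sort(key=lambda b:b[1])
    print("shift",np.round(sh,4),"turns",best, "dist",np.linalg.norm(sh)*.2)
E
python3 - <<'E'
from h import *
d=grab("top","t1")
crop(d,130,135,200,150,4,"c1"); crop(d,310,135,200,150,4,"c2")
E
```

```text
(no output)
```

View pics/c1.png

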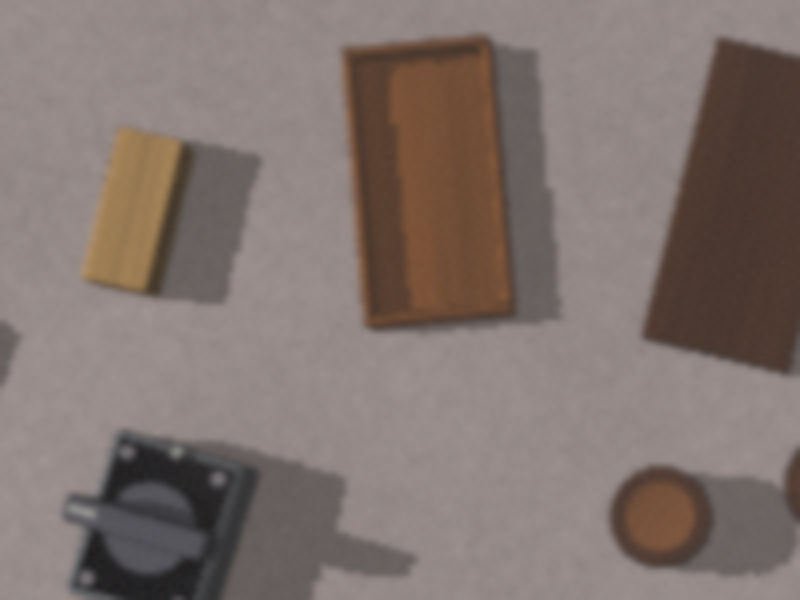

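View pics/c2.png

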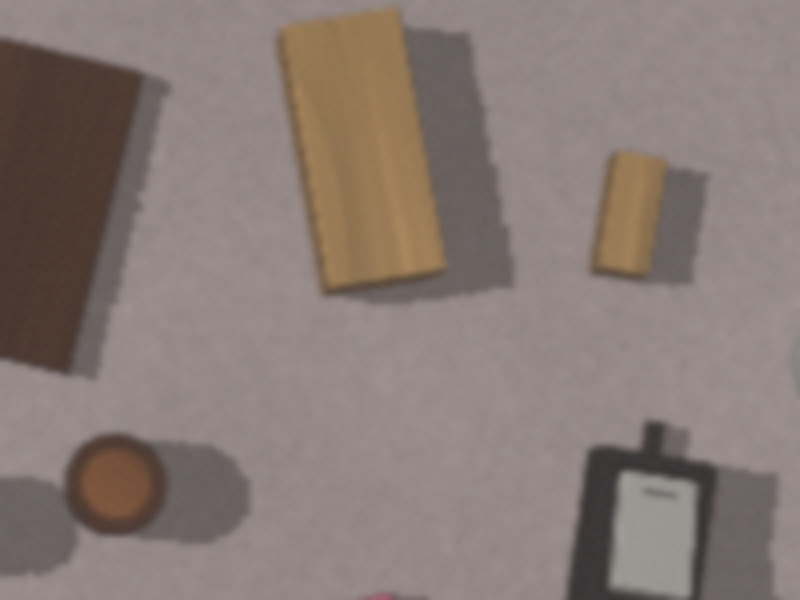

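Run:
```python
from h import *
d=load("t1")
A=lambda l:np.array(l)/4+[130,135]
B=lambda l:np.array(l)/4+[310,135]
def rect(n,uv,z):
    P=p2w(d,uv,z)[:,:2]; a,b,c,e=P
    up=((a-e)+(b-c))/2
    print(n,"ctr",P.mean(0).round(4),"W",[round(np.linalg.norm(x),4) for x in (b-a,c-e)],"L",[round(np.linalg.norm(x),4) for x in (e-a,c-b)],"yawL",np.degrees(np.arctan2(up[1],up[0])).round(1))
for z in(.034,.038): rect("left",A([(118,130),(186,143),(150,292),(84,277)]),z)
rect("tray",A([(345,48),(487,38),(513,314),(368,326)]),.024)
s=np.r_[A([(720,38)]),B([(140,73),(70,373)]),A([(645,337)])]; rect("stand",s,.015)
for z in(.044,.040):rect("big",B([(280,30),(398,10),(443,268),(325,290)]),z)
rect("small",B([(613,152),(665,158),(648,275),(593,270)]),.03)
print("bar",p2w(d,A([(68,507),(208,545),(138,526)]),.089))
print("pots",p2w(d,np.r_[A([(661,516)]),B([(115,484)])],.046), "rock",p2w(d,B([(655,533)]),.05))
print("mug,tin",p2w(d,[(181,317),(530,221)],.09))
s=manip.observe(); print(s["time_s"])
# go to overlook point near isolator? overlook rocker first
print(p2w(d,[(169,265),(470,267)],.05))
rel([.35,.0,.35],np.radians(90))
```

```text
left ctr [0.6053 0.3683] W [np.float64(0.0415), np.float64(0.0404)] L [np.float64(0.0902), np.float64(0.0915)] yawL -12.1
left ctr [0.6046 0.3672] W [np.float64(0.0414), np.float64(0.0403)] L [np.float64(0.0899), np.float64(0.0912)] yawL -12.1
tray ctr [0.624  0.1954] W [np.float64(0.0857), np.float64(0.0866)] L [np.float64(0.1694), np.float64(0.1683)] yawL 5.5
stand ctr [6.102e-01 5.000e-04] W [np.float64(0.0875), np.float64(0.0894)] L [np.float64(0.1877), np.float64(0.1873)] yawL -13.8
big ctr [ 0.637  -0.1926] W [np.float64(0.071), np.float64(0.0705)] L [np.float64(0.1572), np.float64(0.1562)] yawL 8.7
big ctr [ 0.6379 -0.1933] W [np.float64(0.0712), np.float64(0.0707)] L [np.float64(0.1577), np.float64(0.1567)] yawL 8.7
small ctr [ 0.5999 -0.3533] W [np.float64(0.031), np.float64(0.0326)] L [np.float64(0.0722), np.float64(0.0712)] yawL -10.5
bar [[0.42720972 0.38666139 0.089     ]
 [0.40553754 0.30756438 0.089     ]
 [0.41636327 0.34707507 0.089     ]]
pots [[ 0.42200109  0.05536142  0.046     ]
 [ 0.44007604 -0.04572631  0.046     ]] rock [[ 0.41007434 -0.35678023  0.05      ]]
mug,tin [[ 0.30399814  0.30781315  0.09      ]
 [ 0.51463495 -0.47503074  0.09      ]]
0.15
[[ 0.4209675   0.34767341  0.05      ]
 [ 0.41299575 -0.34822669  0.05      ]]
shift [-2.0873 -1.62   -0.8233] turns [(array([0.    , 0.0006, 0.1234]), np.float64(22.2)), (array([-8.000e-04,  1.000e-04, -8.766e-01]), np.float64(157.8))] dist 0.553496716272967
```

```bash
cat >> h.py <<'E'
def plan(wps,s=None):
    """wps: (x,y,z,yaw_deg) list, tool down; each a separate call from nominal previous pose"""
    s=s or manip.observe(); q=s["eef_rot"]; R0=Ro.from_quat([q[1],q[2],q[3],q[0]]); p=np.array(s["eef_pos"]); 
    m=R0.as_matrix(); print("t",round(s["time_s"],2),"pos",p.round(4),"yaw",np.degrees(np.arctan2(m[1,0],m[0,0])).round(2),"gap",round(s["finger_gap"],3),"F",np.round(s["wrist_force"],1),"q6",np.degrees(s["joints"][5]).round(1))
    for w in wps:
        a=np.radians(w[3]); T=Ro.from_matrix(np.array([[np.cos(a),np.sin(a),0],[np.sin(a),-np.cos(a),0],[0,0,-1.]]))
        pn=np.array(w[:3]); sh=R0.inv().apply(pn-p)/.2; rv=(R0.inv()*T).as_rotvec()/np.pi
        q6=(np.degrees(np.arctan2(pn[1],pn[0]))-w[3]+180)%360-180
        n=int(np.ceil(max(np.linalg.norm(pn-p)/.05,np.linalg.norm(rv)*180/8.59)))
        print(w,"->",[*sh.round(3).tolist(),*rv.round(4).tolist()],"rows>=",n,"q6",q6.round(0),"!!" if abs(sh).max()>1 else "")
        R0=T;p=pn
E
python3 - <<'E'
from h import *
plan([(.33,-.37,.3,-110),(.42,-.17,.3,-150),(.45,.02,.3,-180),(.45,.2,.3,-195.3),(.40,.347,.27,-195.3)])
E
```

```text
t 0.15 pos [ 0.2078 -0.5087  0.1845] yaw -67.78 gap 0.997 F [-0.2 -1.2  0.6] q6 -5.9
(0.33, -0.37, 0.3, -110) -> [-0.412, -0.828, -0.576, 0.0002, 0.0006, 0.2345] rows>= 5 q6 62.0 
(0.42, -0.17, 0.3, -150) -> [-1.094, -0.081, 0.0, 0.0, 0.0, 0.2222] rows>= 5 q6 128.0 !!
(0.45, 0.02, 0.3, -180) -> [-0.605, 0.748, 0.0, 0.0, 0.0, 0.1667] rows>= 4 q6 -177.0 
(0.45, 0.2, 0.3, -195.3) -> [-0.0, 0.9, 0.0, 0.0, 0.0, 0.085] rows>= 4 q6 -141.0 
(0.4, 0.347, 0.27, -195.3) -> [0.435, 0.643, 0.15, 0.0, 0.0, 0.0] rows>= 4 q6 -124.0
```

Run:
```python
from h import *
plan([(.33,-.38,.3,-10),(.42,-.2,.3,45),(.45,-.01,.3,90),(.45,.18,.3,130),(.40,.347,.27,164.7)])
```

```text
t 0.15 pos [ 0.2078 -0.5087  0.1845] yaw -67.78 gap 0.997 F [-0.2 -1.2  0.6] q6 -5.9
(0.33, -0.38, 0.3, -10) -> [-0.366, -0.809, -0.577, -0.0003, 0.0005, -0.321] rows>= 7 q6 -39.0 
(0.42, -0.2, 0.3, 45) -> [0.287, -0.964, 0.0, 0.0, 0.0, -0.3056] rows>= 7 q6 -70.0 
(0.45, -0.01, 0.3, 90) -> [0.778, -0.566, 0.0, 0.0, 0.0, -0.25] rows>= 6 q6 -91.0 
(0.45, 0.18, 0.3, 130) -> [0.95, 0.0, 0.0, 0.0, 0.0, -0.2222] rows>= 5 q6 -108.0 
(0.4, 0.347, 0.27, 164.7) -> [0.8, 0.345, 0.15, 0.0, 0.0, -0.1928] rows>= 5 q6 -124.0
```

{"op": "arm_command", "data": {
  "steps": [
    [0,0,-0.57,0,0,-0.1],
    [-0.37,-0.81,-0.57,0,0,-0.32],
    [-0.37,-0.81,-0.57,0,0,-0.32],
    [-0.37,-0.81,-0.57,0,0,-0.32],
    [-0.37,-0.81,-0.57,0,0,-0.32],
    [-0.37,-0.81,-0.57,0,0,-0.32],
    [-0.37,-0.81,-0.57,0,0,-0.32],
    [-0.37,-0.81,-0.57,0,0,-0.32],
    [-0.37,-0.81,-0.57,0,0,-0.32]
  ]
}}

```text
time_s: 1.05
eef_pos: [0.3298, -0.3791, 0.2983]
eef_rot: [-0.001, 0.996, -0.09, -0.001]
wrist_force: [-0.2, -0.1, 0.1]
finger_gap: 0.996
```

{"op": "arm_command", "data": {
  "steps": [
    [0.29,-0.96,0,0,0,-0.3],
    [0.29,-0.96,0,0,0,-0.3],
    [0.29,-0.96,0,0,0,-0.3],
    [0.29,-0.96,0,0,0,-0.3],
    [0.29,-0.96,0,0,0,-0.3],
    [0.29,-0.96,0,0,0,-0.3],
    [0.29,-0.96,0,0,0,-0.3],
    [0.29,-0.96,0,0,0,-0.3]
  ]
}}

```text
time_s: 1.85
eef_pos: [0.4211, -0.2006, 0.2983]
eef_rot: [-0.001, 0.929, 0.371, -0.0]
wrist_force: [0.4, 0.2, -0.4]
finger_gap: 0.998
```

{"op": "arm_command", "data": {
  "steps": [
    [0.78,-0.57,0,0,0,-0.25],
    [0.78,-0.57,0,0,0,-0.25],
    [0.78,-0.57,0,0,0,-0.25],
    [0.78,-0.57,0,0,0,-0.25],
    [0.78,-0.57,0,0,0,-0.25],
    [0.78,-0.57,0,0,0,-0.25],
    [0.78,-0.57,0,0,0,-0.25]
  ]
}}

```text
time_s: 2.55
eef_pos: [0.4556, -0.0103, 0.2986]
eef_rot: [-0.002, 0.716, 0.698, 0.0]
wrist_force: [0.6, 0.2, 1.1]
finger_gap: 0.999
```

{"op": "arm_command", "data": {
  "steps": [
    [0.95,0,0,0,0,-0.22],
    [0.95,0,0,0,0,-0.22],
    [0.95,0,0,0,0,-0.22],
    [0.95,0,0,0,0,-0.22],
    [0.95,0,0,0,0,-0.22],
    [0.95,0,0,0,0,-0.22],
    [0.95,0,0,0,0,-0.22]
  ]
}}

```text
time_s: 3.25
eef_pos: [0.4608, 0.1789, 0.299]
eef_rot: [-0.001, 0.44, 0.898, 0.001]
wrist_force: [0.2, 0.1, 0.3]
finger_gap: 0.999
```

Run:
```python
from h import *
plan([(.36,.36,.27,164.7),(.40,.347,.27,164.7)])
```

```text
t 3.25 pos [0.4608 0.1789 0.299 ] yaw 127.82 gap 0.999 F [0.2 0.1 0.3] q6 -113.2
(0.36, 0.36, 0.27, 164.7) -> [1.024, 0.157, 0.148, 0.0003, -0.001, -0.2049] rows>= 5 q6 -120.0 !!
(0.4, 0.347, 0.27, 164.7) -> [-0.21, -0.01, 0.0, 0.0, 0.0, 0.0] rows>= 1 q6 -124.0
```

Sequential batches work. Go over the isolator, then take the wrist view and a clear top view.

{"op": "arm_command", "data": {
  "steps": [
    [0.83,0.3,0.15,0,0,-0.205],
    [0.83,0.3,0.15,0,0,-0.205],
    [0.83,0.3,0.15,0,0,-0.205],
    [0.83,0.3,0.15,0,0,-0.205],
    [0.83,0.3,0.15,0,0,-0.205],
    [0.83,0.3,0.15,0,0,-0.205],
    [0.83,0.3,0.15,0,0,-0.205]
  ]
}}

```text
time_s: 3.95
eef_pos: [0.407, 0.3459, 0.2697]
eef_rot: [-0.001, 0.135, 0.991, 0.001]
wrist_force: [0.7, 0.7, -0.6]
finger_gap: 1.004
```

Run:
```python
from h import *
plan([])
d=grab("wrist","w1"); e=grab("top","t2"); print(d["R"],d["t"],d["fov_y"], "cam",-d["R"].T@d["t"])
a=d["image"][:,:,::-1]; b=e["image"][:,:,::-1]
cv2.imwrite("pics/m1.png",cv2.resize(np.hstack([a,b]),(800,300),interpolation=cv2.INTER_AREA))
cv2.imwrite("pics/m2.png",cv2.resize(np.vstack([cv2.resize(a,(560,420)),b[330:480,80:640]]),None,fx=1,fy=1))
print(w2p(d,[[.4164,.3471,.089],[.4055,.3076,.089],[.4272,.3867,.089]]))
```

```text
t 3.95 pos [0.407  0.3459 0.2697] yaw 164.47 gap 1.004 F [ 0.7  0.7 -0.6] q6 -130.3
[[-0.96343289  0.26794343  0.0018373 ]
 [ 0.25694161  0.92188548  0.29001408]
 [ 0.07601359  0.27988118 -0.95702062]] [ 0.29805764 -0.47862566  0.34468545] 70.11945153065581 cam [0.3839366  0.26490449 0.46813164]
[[311.27679476 214.02422465]
 [310.92534476 177.67744758]
 [311.71302676 248.26858507]]
```

View pics/m2.png

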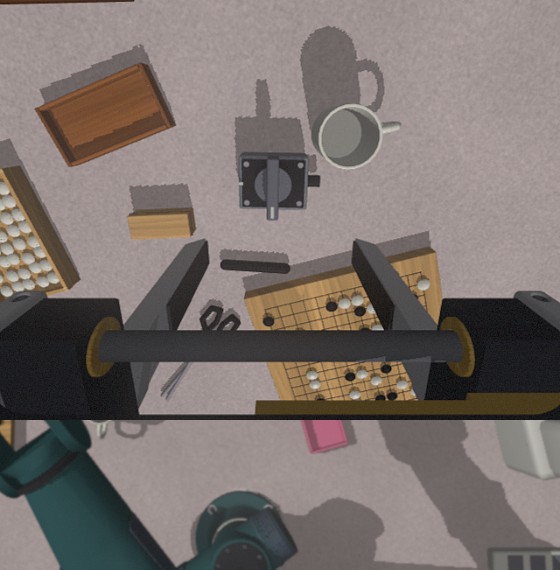

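Run:
```python
from h import *
plan([(.4165,.348,.11,164.7),(.4165,.348,.064,164.7),(.4165,.348,.064,75)])
d=load("t2"); crop(d,440,280,200,200,3,"lr")
```

```text
t 4.05 pos [0.4071 0.3459 0.2699] yaw 164.51 gap 1.001 F [0.5 0.1 1.1] q6 -130.3
(0.4165, 0.348, 0.11, 164.7) -> [-0.044, 0.021, 0.8, 0.0007, -0.0007, -0.001] rows>= 4 q6 -125.0 
(0.4165, 0.348, 0.064, 164.7) -> [0.0, 0.0, 0.23, 0.0, 0.0, 0.0] rows>= 1 q6 -125.0 
(0.4165, 0.348, 0.064, 75) -> [0.0, 0.0, 0.0, 0.0, 0.0, 0.4983] rows>= 11 q6 -35.0
```

View pics/lr.png

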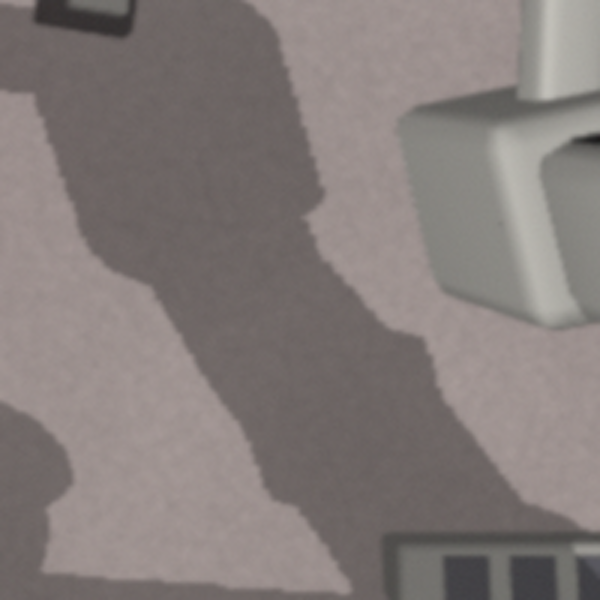

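The lower right holds only a lamp and shadows, so the cases present are 1, 4 and 5. Next I grip the isolator bar and turn it.

{"op": "arm_command", "data": {
  "steps": [
    [-0.044,0.021,0.25,0,0,0],
    [-0.044,0.021,0.5,0,0,0],
    [-0.044,0.021,0.7,0,0,0],
    [-0.044,0.021,0.85,0,0,0],
    [-0.044,0.021,0.95,0,0,0],
    [-0.044,0.021,1.0,0,0,0],
    [-0.044,0.021,1.0,0,0,0]
  ],
  "jaw": 70
}}

```text
time_s: 4.75
eef_pos: [0.416, 0.347, 0.0687]
eef_rot: [-0.002, 0.136, 0.991, 0.0]
wrist_force: [-0.1, 0.3, -0.0]
finger_gap: 0.701
```

{"op": "arm_command", "data": {
  "steps": [
    [0,0,0.01,0,0,0],
    [0,0,0.02,0,0,0],
    [0,0,0.02,0,0,0],
    [0,0,0.02,0,0,0],
    [0,0,0.02,0,0,0],
    [0,0,0.02,0,0,0],
    [0,0,0.02,0,0,0],
    [0,0,0.02,0,0,0]
  ],
  "jaw": 0
}}

```text
time_s: 5.55
eef_pos: [0.4173, 0.3468, 0.065]
eef_rot: [-0.001, 0.136, 0.991, 0.0]
wrist_force: [4.6, -0.6, -0.3]
finger_gap: 0.162
```

Run:
```python
from h import *
plan([])
```

```text
t 5.55 pos [0.4173 0.3468 0.065 ] yaw 164.38 gap 0.162 F [ 4.6 -0.6 -0.3] q6 -130.7
```

{"op": "arm_command", "data": {
  "steps": [
    [0,0,0,0,0,0.03],
    [0,0,0,0,0,0.07],
    [0,0,0,0,0,0.11],
    [0,0,0,0,0,0.15],
    [0,0,0,0,0,0.19],
    [0,0,0,0,0,0.23],
    [0,0,0,0,0,0.27],
    [0,0,0,0,0,0.31],
    [0,0,0,0,0,0.35],
    [0,0,0,0,0,0.39],
    [0,0,0,0,0,0.43],
    [0,0,0,0,0,0.46],
    [0,0,0,0,0,0.48],
    [0,0,0,0,0,0.495],
    [0,0,0,0,0,0.495],
    [0,0,0,0,0,0.495]
  ],
  "jaw": 0
}}

```text
time_s: 7.15
eef_pos: [0.4147, 0.3517, 0.065]
eef_rot: [-0.006, 0.791, 0.611, 0.001]
wrist_force: [-4.2, 10.1, -0.5]
finger_gap: 0.166
```

{"op": "arm_command", "data": {
  "steps": [
    [0,0,0,0,0,0],
    [0,0,0,0,0,0],
    [0,0,0,0,0,0],
    [0,0,0,0,0,0],
    [0,0,-0.1,0,0,0],
    [0,0,-0.3,0,0,0],
    [0,0,-0.5,0,0,0],
    [0,0,-0.7,0,0,0],
    [0,0,-0.9,0,0,0],
    [0,0,-0.95,0,0,0],
    [0,0,-0.95,0,0,0]
  ],
  "jaw": 60
}}

```text
time_s: 8.25
eef_pos: [0.4167, 0.3499, 0.2571]
eef_rot: [-0.006, 0.792, 0.611, 0.003]
wrist_force: [0.1, -0.4, 0.0]
finger_gap: 0.603
```

Run:
```python
from h import *
plan([(.422,.23,.25,74.7)])
d=grab("wrist","w2"); e=grab("top","t3")
crop(e,270,235,90,50,4,"x1")
a=cv2.resize(d["image"][0:300,:,::-1],(640,300)); b=cv2.imread("pics/x1.png"); 
o=np.zeros((500,640,3),np.uint8); o[:300]=a; o[300:500,:360]=b; cv2.imwrite("pics/m3.png",o)
```

```text
t 8.25 pos [0.4167 0.3499 0.2571] yaw 75.33 gap 0.603 F [ 0.1 -0.4  0. ] q6 -41.6
(0.422, 0.23, 0.25, 74.7) -> [-0.574, 0.178, 0.028, -0.0015, -0.0039, 0.0035] rows>= 3 q6 -46.0
```

View pics/m3.png

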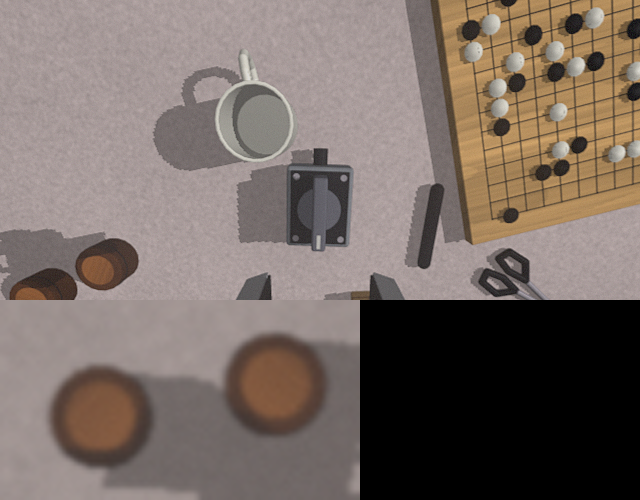

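The isolator is off: its bar lies along the box. The pots have not moved, at (295,264) and (339,256) in the top view.

Run:
```python
from h import *
plan([(.42,.2,.2,60),(.422,.0554,.12,50),(.422,.0554,.027,50),(.422,.0554,.12,50),(.54,.13,.15,75),(.663,.199,.12,95.5)])
```

```text
t 8.35 pos [0.4153 0.3491 0.253 ] yaw 75.34 gap 0.597 F [ 0.5  0.5 -0.7] q6 -41.6
(0.42, 0.2, 0.2, 60) -> [-0.717, 0.214, 0.258, -0.0034, -0.0017, 0.0852] rows>= 4 q6 -35.0 
(0.422, 0.0554, 0.12, 50) -> [-0.621, 0.37, 0.4, 0.0, 0.0, 0.0556] rows>= 4 q6 -43.0 
(0.422, 0.0554, 0.027, 50) -> [0.0, 0.0, 0.465, 0.0, 0.0, 0.0] rows>= 2 q6 -43.0 
(0.422, 0.0554, 0.12, 50) -> [0.0, 0.0, -0.465, 0.0, 0.0, 0.0] rows>= 2 q6 -43.0 
(0.54, 0.13, 0.15, 75) -> [0.665, 0.212, -0.15, 0.0, 0.0, -0.1389] rows>= 3 q6 -61.0 
(0.663, 0.199, 0.12, 95.5) -> [0.492, 0.505, 0.15, 0.0, 0.0, -0.1139] rows>= 3 q6 -79.0
```

{"op": "arm_command", "data": {
  "steps": [
    [-0.72,0.21,0.26,-0.003,-0.002,0.085],
    [-0.72,0.21,0.26,-0.003,-0.002,0.085],
    [-0.72,0.21,0.26,-0.003,-0.002,0.085],
    [-0.72,0.21,0.26,-0.003,-0.002,0.085],
    [-0.72,0.21,0.26,-0.003,-0.002,0.085],
    [-0.72,0.21,0.26,-0.003,-0.002,0.085]
  ],
  "jaw": 100
}}

```text
time_s: 8.95
eef_pos: [0.4189, 0.2004, 0.199]
eef_rot: [-0.001, 0.866, 0.5, -0.001]
wrist_force: [-0.2, -0.3, -0.2]
finger_gap: 0.997
```

{"op": "arm_command", "data": {
  "steps": [
    [-0.62,0.37,0.4,0,0,0.056],
    [-0.62,0.37,0.4,0,0,0.056],
    [-0.62,0.37,0.4,0,0,0.056],
    [-0.62,0.37,0.4,0,0,0.056],
    [-0.62,0.37,0.4,0,0,0.056],
    [-0.62,0.37,0.4,0,0,0.056]
  ]
}}

```text
time_s: 9.55
eef_pos: [0.4217, 0.0573, 0.1197]
eef_rot: [-0.001, 0.906, 0.423, -0.001]
wrist_force: [-0.4, 0.9, 0.9]
finger_gap: 1.004
```

Run:
```python
from h import *
plan([(.422,.0554,.027,50)])
```

```text
t 9.55 pos [0.4217 0.0573 0.1197] yaw 50.04 gap 1.004 F [-0.4  0.9  0.9] q6 -50.0
(0.422, 0.0554, 0.027, 50) -> [-0.006, 0.008, 0.464, -0.0006, 0.0001, 0.0002] rows>= 2 q6 -43.0
```

{"op": "arm_command", "data": {
  "steps": [
    [-0.006,0.008,0.15,0,0,0],
    [-0.006,0.008,0.3,0,0,0],
    [-0.006,0.008,0.4,0,0,0],
    [-0.006,0.008,0.46,0,0,0],
    [-0.006,0.008,0.464,0,0,0],
    [-0.006,0.008,0.464,0,0,0]
  ]
}}

```text
time_s: 10.15
eef_pos: [0.423, 0.0562, 0.0281]
eef_rot: [-0.0, 0.906, 0.424, 0.0]
wrist_force: [-0.3, -0.7, -0.4]
finger_gap: 0.999
```

{"op": "arm_command", "data": {
  "steps": [
    [0,0,0,0,0,0],
    [0,0,0,0,0,0],
    [0,0,0,0,0,0],
    [0,0,0,0,0,0],
    [0,0,0,0,0,0],
    [0,0,0,0,0,0]
  ],
  "jaw": 0
}}

```text
time_s: 10.75
eef_pos: [0.423, 0.0561, 0.0281]
eef_rot: [-0.0, 0.906, 0.423, 0.0]
wrist_force: [0.6, 0.6, -0.5]
finger_gap: 0.529
```

{"op": "arm_command", "data": {
  "steps": [
    [0,0,-0.05,0,0,0],
    [0,0,-0.2,0,0,0],
    [0,0,-0.4,0,0,0],
    [0,0,-0.5,0,0,0],
    [0,0,-0.5,0,0,0]
  ],
  "jaw": 0
}}

```text
time_s: 11.25
eef_pos: [0.4258, 0.056, 0.1326]
eef_rot: [0.001, 0.906, 0.424, 0.004]
wrist_force: [0.1, 0.2, 0.9]
finger_gap: 0.1
```

{"op": "arm_command", "data": {
  "steps": [
    [0.2,0.06,-0.1,0,0,-0.04],
    [0.4,0.13,-0.13,0,0,-0.08],
    [0.6,0.19,-0.13,0,0,-0.12],
    [0.66,0.21,-0.13,0,0,-0.139],
    [0.66,0.21,-0.13,0,0,-0.139]
  ],
  "jaw": 0
}}

```text
time_s: 11.75
eef_pos: [0.5425, 0.1311, 0.1571]
eef_rot: [0.001, 0.792, 0.61, 0.002]
wrist_force: [-0.5, 0.2, -0.2]
finger_gap: 0.006
```

Run:
```python
from h import *
plan([(.663,.199,.12,95.5),(.663,.199,.032,95.5)])
```

```text
t 11.75 pos [0.5425 0.1311 0.1571] yaw 75.2 gap 0.006 F [-0.5  0.2 -0.2] q6 -67.4
(0.663, 0.199, 0.12, 95.5) -> [0.482, 0.495, 0.189, 0.0016, -0.0003, -0.1128] rows>= 3 q6 -79.0 
(0.663, 0.199, 0.032, 95.5) -> [0.0, 0.0, 0.44, 0.0, 0.0, 0.0] rows>= 2 q6 -79.0
```

The fingers closed past the pot's 60 mm diameter, so the grip missed. Look again.

Run:
```python
from h import *
e=grab("top","t4"); w=grab("wrist","w4")
crop(e,230,130,200,150,3,"x1"); a=cv2.imread("pics/x1.png")
b=cv2.resize(w["image"][:,:,::-1],(200,150)); o=np.zeros((600,600,3),np.uint8); o[:450]=a; o[450:,:200]=b; cv2.imwrite("pics/m4.png",o)
```

```text
(no output)
```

View pics/m4.png

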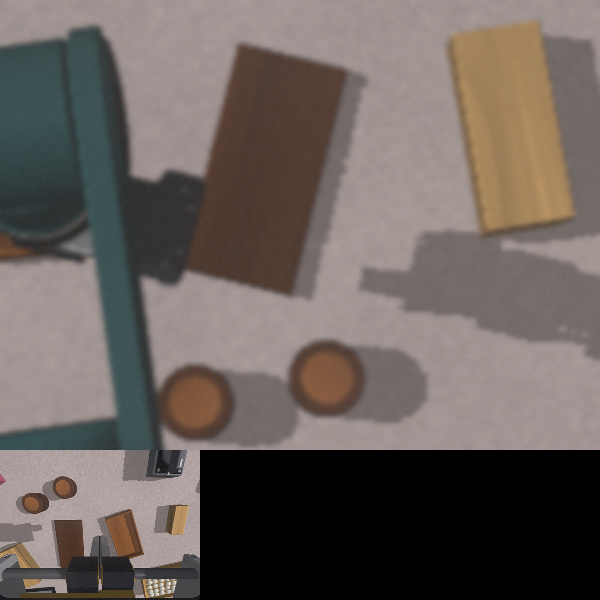

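Run:
```python
from h import *
w=load("w4"); e=load("t4")
P=[[.422,.0554,.046],[.440,-.0457,.046]]
print(w2p(w,P),w2p(e,P)); print(p2w(e,[(295.7,264),(339,256)],.046))
crop(w,60,80,200,150,3,"x2")
g=cv2.cvtColor(e["image"],cv2.COLOR_RGB2HSV)
crop(e,270,235,90,50,6,"x3")
a=cv2.imread("pics/x2.png");b=cv2.imread("pics/x3.png"); b=cv2.resize(b,(270,150)); o=np.zeros((600,600,3),np.uint8);o[:450]=a;o[450:,:270]=b;cv2.imwrite("pics/m5.png",o)
```

```text
[[198.62504108 119.77800277]
 [ 99.52017693 171.08949838]] [[295.23337983 264.00054918]
 [338.73894785 256.03278279]]
[[ 0.42199603  0.05431685  0.046     ]
 [ 0.44007318 -0.04630686  0.046     ]]
```

View pics/m5.png

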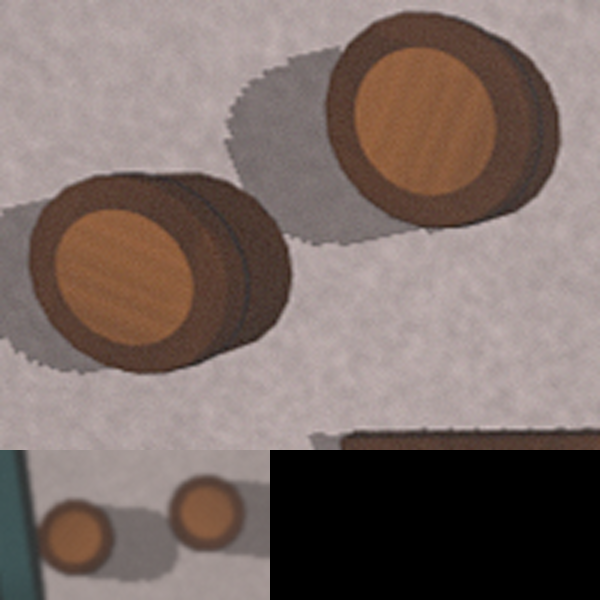

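The pots are where measured to within 3 mm and have a bevelled lid. The tips of this gripper must sit higher when open, so I grip deeper.

Run:
```python
from h import *
plan([(.422,.0545,.12,50),(.422,.0545,.016,50)])
```

```text
t 11.85 pos [0.5413 0.1301 0.1581] yaw 75.07 gap 0.009 F [ 0.5  0.1 -0.4] q6 -67.4
(0.422, 0.0545, 0.12, 50) -> [-0.519, -0.48, 0.187, 0.0016, -0.0009, 0.1392] rows>= 3 q6 -43.0 
(0.422, 0.0545, 0.016, 50) -> [0.0, 0.0, 0.52, 0.0, 0.0, 0.0] rows>= 3 q6 -43.0
```

{"op": "arm_command", "data": {
  "steps": [
    [-0.52,-0.48,0,0.0016,-0.001,0.139],
    [-0.52,-0.48,0,0.0016,-0.001,0.139],
    [-0.52,-0.48,0.1,0.0016,-0.001,0.139],
    [-0.52,-0.48,0.187,0.0016,-0.001,0.139],
    [-0.52,-0.48,0.187,0.0016,-0.001,0.139],
    [-0.52,-0.48,0.187,0.0016,-0.001,0.139],
    [-0.52,-0.48,0.187,0.0016,-0.001,0.139],
    [-0.52,-0.48,0.187,0.0016,-0.001,0.139],
    [-0.52,-0.48,0.187,0.0016,-0.001,0.139],
    [-0.52,-0.48,0.187,0.0016,-0.001,0.139]
  ],
  "jaw": 100
}}

```text
time_s: 12.85
eef_pos: [0.4224, 0.0545, 0.1203]
eef_rot: [0.0, 0.906, 0.423, 0.0]
wrist_force: [-0.1, -0.1, 0.0]
finger_gap: 0.819
```

{"op": "arm_command", "data": {
  "steps": [
    [0,0,0.15,0,0,0],
    [0,0,0.3,0,0,0],
    [0,0,0.4,0,0,0],
    [0,0,0.47,0,0,0],
    [0,0,0.515,0,0,0],
    [0,0,0.52,0,0,0],
    [0,0,0.52,0,0,0]
  ]
}}

```text
time_s: 13.55
eef_pos: [0.4229, 0.0545, 0.0168]
eef_rot: [0.0, 0.906, 0.423, 0.0]
wrist_force: [0.3, 0.9, 0.3]
finger_gap: 1.002
```

{"op": "arm_command", "data": {
  "steps": [
    [0,0,0,0,0,0],
    [0,0,0,0,0,0],
    [0,0,0,0,0,0],
    [0,0,0,0,0,0],
    [0,0,0,0,0,0],
    [0,0,0,0,0,0]
  ],
  "jaw": 0
}}

```text
time_s: 14.15
eef_pos: [0.4236, 0.055, 0.0172]
eef_rot: [0.0, 0.906, 0.423, 0.001]
wrist_force: [0.7, 1.3, 1.1]
finger_gap: 0.628
```

Run:
```python
from h import *
plan([])
d=grab("side","s1"); crop(d,200,170,200,150,4,"sx")
```

```text
t 14.15 pos [0.4236 0.055  0.0172] yaw 50.07 gap 0.628 F [0.7 1.3 1.1] q6 -50.3
```

View pics/sx.png

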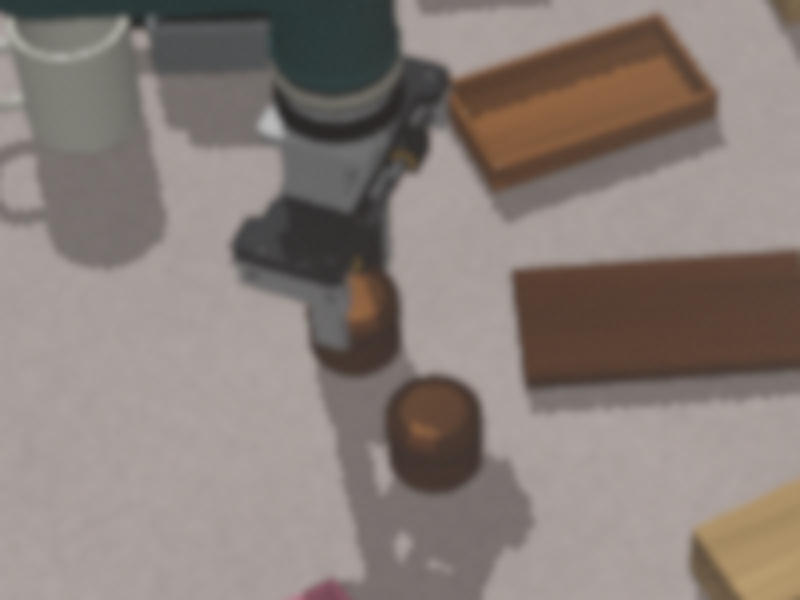

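Pot 1 is gripped: the gap is 0.63 and the side view shows the fingers around it. Now lift and carry it to the tray.

{"op": "arm_command", "data": {
  "steps": [
    [0,0,-0.03,0,0,0],
    [0,0,-0.1,0,0,0],
    [0,0,-0.25,0,0,0],
    [0,0,-0.4,0,0,0],
    [0,0,-0.5,0,0,0],
    [0,0,-0.55,0,0,0],
    [0,0,-0.55,0,0,0]
  ],
  "jaw": 0
}}

```text
time_s: 14.9
eef_pos: [0.4237, 0.0547, 0.1281]
eef_rot: [0.001, 0.906, 0.423, 0.002]
wrist_force: [-0.5, -0.3, -3.0]
finger_gap: 0.628
```

{"op": "arm_command", "data": {
  "steps": [
    [0.15,0.05,-0.05,0,0,-0.03],
    [0.35,0.12,-0.1,0,0,-0.08],
    [0.55,0.18,-0.1,0,0,-0.12],
    [0.66,0.21,-0.1,0,0,-0.139],
    [0.66,0.21,-0.1,0,0,-0.139],
    [0.66,0.21,-0.1,0,0,-0.139]
  ],
  "jaw": 0
}}

```text
time_s: 15.5
eef_pos: [0.5391, 0.1286, 0.1459]
eef_rot: [-0.0, 0.793, 0.609, -0.001]
wrist_force: [0.2, -0.5, -2.5]
finger_gap: 0.629
```

{"op": "arm_command", "data": {
  "steps": [
    [0.15,0.15,0,0,0,-0.03],
    [0.35,0.35,0.05,0,0,-0.08],
    [0.49,0.5,0.1,0,0,-0.114],
    [0.49,0.5,0.1,0,0,-0.114],
    [0.49,0.5,0.1,0,0,-0.114],
    [0.49,0.5,0.1,0,0,-0.114]
  ],
  "jaw": 0
}}

```text
time_s: 16.1
eef_pos: [0.6599, 0.1966, 0.1262]
eef_rot: [-0.0, 0.672, 0.74, -0.001]
wrist_force: [-0.2, -1.2, -2.3]
finger_gap: 0.628
```

Run:
```python
from h import *
plan([(.6625,.1985,.05,95.5),(.6625,.1985,.0265,95.5)])
```

```text
t 16.1 pos [0.6599 0.1966 0.1262] yaw 95.5 gap 0.628 F [-0.2 -1.2 -2.3] q6 -83.6
(0.6625, 0.1985, 0.05, 95.5) -> [0.009, 0.014, 0.381, -0.0007, 0.0004, 0.0] rows>= 2 q6 -79.0 
(0.6625, 0.1985, 0.0265, 95.5) -> [0.0, 0.0, 0.118, 0.0, 0.0, 0.0] rows>= 1 q6 -79.0
```

{"op": "arm_command", "data": {
  "steps": [
    [0.009,0.014,0.15,0,0,0],
    [0.009,0.014,0.3,0,0,0],
    [0.009,0.014,0.42,0,0,0],
    [0.009,0.014,0.48,0,0,0],
    [0.009,0.014,0.498,0,0,0],
    [0.009,0.014,0.498,0,0,0],
    [0.009,0.014,0.498,0,0,0]
  ],
  "jaw": 0
}}

```text
time_s: 16.8
eef_pos: [0.6636, 0.1986, 0.0293]
eef_rot: [0.001, 0.672, 0.74, 0.001]
wrist_force: [0.0, -0.4, -2.8]
finger_gap: 0.629
```

{"op": "arm_command", "data": {
  "steps": [
    [0,0,0,0,0,0],
    [0,0,0,0,0,0],
    [0,0,0,0,0,0],
    [0,0,0,0,0,0],
    [0,0,-0.1,0,0,0],
    [0,0,-0.3,0,0,0],
    [0,0,-0.5,0,0,0],
    [0,0,-0.6,0,0,0]
  ],
  "jaw": 90
}}

```text
time_s: 17.6
eef_pos: [0.665, 0.1991, 0.1546]
eef_rot: [0.003, 0.672, 0.74, 0.003]
wrist_force: [0.6, 0.5, -0.1]
finger_gap: 0.898
```

Run:
```python
from h import *
plan([(.54,.06,.15,75),(.442,-.0455,.12,50)])
e=grab("top","t5"); crop(e,270,235,90,50,6,"x3")
g=e["image"]; 
# pot2 top disc by circle fit
gray=cv2.cvtColor(g,cv2.COLOR_RGB2GRAY); hsv=cv2.cvtColor(g,cv2.COLOR_RGB2HSV)
m=((hsv[...,1]>90)&(hsv[...,0]<16)&(hsv[...,2]>40)).astype(np.uint8); m[:235]=0; m[285:]=0; m[:,:270]=0; m[:,365:]=0
n,l,st,c=cv2.connectedComponentsWithStats(m)
for i in range(1,n):
    if st[i,4]>50: print(st[i],c[i],p2w(e,c[i],.046))
```

```text
t 17.6 pos [0.665  0.1991 0.1546] yaw 95.49 gap 0.898 F [ 0.6  0.5 -0.1] q6 -83.5
(0.54, 0.06, 0.15, 75) -> [-0.633, -0.689, 0.017, 0.0028, -0.0005, 0.1138] rows>= 4 q6 -69.0 
(0.442, -0.0455, 0.12, 50) -> [-0.636, -0.337, 0.15, 0.0, 0.0, 0.1389] rows>= 3 q6 -56.0 
[322 235  21  15 244] [332.03278689 240.73770492] [[ 0.47570502 -0.03039021  0.046     ]]
```

Run:
```python
from h import *
e=load("t5"); crop(e,210,135,160,150,4,"x3")
```

```text
(no output)
```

View pics/x3.png

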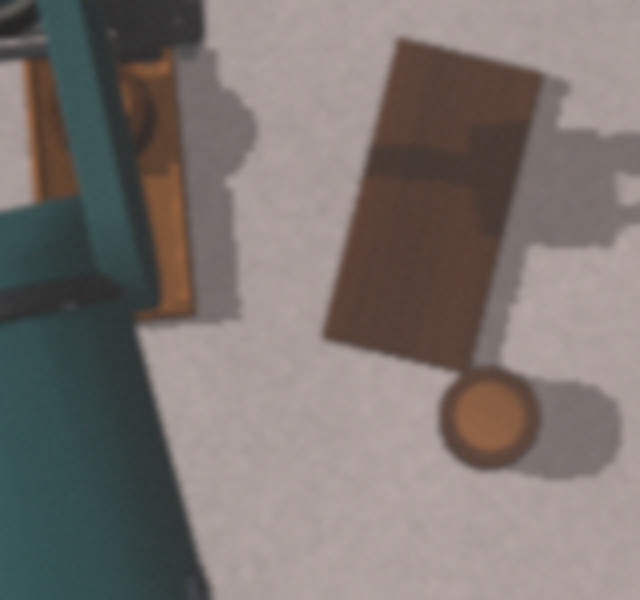

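Pot 2 was knocked and now stands by the stand's corner, at about (332.5,239.2). Pot 1 is in the tray.

Run:
```python
from h import *
e=load("t5"); P=p2w(e,[332.5,239.25],.046)[0]; print(P)
plan([(.56,.10,.14,95.5),(P[0],P[1],.12,95.5),(P[0],P[1],.019,95.5)])
```

```text
[ 0.47917442 -0.03150405  0.046     ]
t 17.65 pos [0.6663 0.1994 0.1577] yaw 95.49 gap 0.9 F [0.9 0.4 2.6] q6 -83.5
(0.56, 0.1, 0.14, 95.5) -> [-0.444, -0.578, 0.08, 0.0044, -0.0002, -0.0001] rows>= 3 q6 -85.0 
(np.float64(0.4791744228768513), np.float64(-0.03150404777288892), 0.12, 95.5) -> [-0.616, -0.465, 0.1, 0.0, 0.0, 0.0] rows>= 4 q6 -99.0 
(np.float64(0.4791744228768513), np.float64(-0.03150404777288892), 0.019, 95.5) -> [0.0, 0.0, 0.505, 0.0, 0.0, 0.0] rows>= 3 q6 -99.0
```

{"op": "arm_command", "data": {
  "steps": [
    [-0.44,-0.58,0.05,0.004,0,0],
    [-0.44,-0.58,0.05,0.004,0,0],
    [-0.44,-0.58,0.05,0.004,0,0],
    [-0.7,-0.7,0.08,0.004,0,0],
    [-0.8,-0.8,0.08,0.004,0,0],
    [-0.8,-0.8,0.08,0.004,0,0],
    [-0.8,-0.8,0.08,0.004,0,0]
  ],
  "jaw": 100
}}

```text
time_s: 18.35
eef_pos: [0.5223, 0.0246, 0.1389]
eef_rot: [-0.0, 0.673, 0.74, 0.001]
wrist_force: [0.1, -0.0, -0.7]
finger_gap: 1.0
```

Run:
```python
from h import *
plan([(.4792,-.0315,.12,95.5)])
w=grab("wrist","w5"); print(w2p(w,[.4792,-.0315,.046]))
e=grab("top","t6")
hsv=cv2.cvtColor(e["image"],cv2.COLOR_RGB2HSV); print(hsv[240,325:341].tolist()[::4])
```

```text
t 18.35 pos [0.5223 0.0246 0.1389] yaw 95.41 gap 1.0 F [ 0.1 -0.  -0.7] q6 -99.0
(0.4792, -0.0315, 0.12, 95.5) -> [-0.259, -0.241, 0.094, 0.0004, -0.0004, -0.0005] rows>= 2 q6 -99.0 
[[257.76553633 179.15502597]]
[[11, 129, 121], [91, 64, 84], [90, 61, 83], [86, 27, 76]]
```

{"op": "arm_command", "data": {
  "steps": [
    [-0.26,-0.24,0.05,0,0,0],
    [-0.26,-0.24,0.094,0,0,0],
    [-0.26,-0.24,0.094,0,0,0],
    [-0.26,-0.24,0.2,0,0,0],
    [-0.26,-0.24,0.35,0,0,0],
    [-0.26,-0.24,0.48,0,0,0],
    [-0.26,-0.24,0.57,0,0,0],
    [-0.26,-0.24,0.596,0,0,0],
    [-0.26,-0.24,0.6,0,0,0],
    [-0.26,-0.24,0.6,0,0,0]
  ]
}}

```text
time_s: 19.45
eef_pos: [0.4818, -0.0302, 0.0201]
eef_rot: [0.001, 0.672, 0.741, 0.002]
wrist_force: [-0.2, -0.4, -0.5]
finger_gap: 0.997
```

{"op": "arm_command", "data": {
  "steps": [
    [0,0,0,0,0,0],
    [0,0,0,0,0,0],
    [0,0,0,0,0,0],
    [0,0,0,0,0,0],
    [0,0,0,0,0,0],
    [0,0,0,0,0,0],
    [0,0,-0.03,0,0,0],
    [0,0,-0.1,0,0,0],
    [0,0,-0.25,0,0,0],
    [0,0,-0.4,0,0,0],
    [0,0,-0.5,0,0,0],
    [0,0,-0.5,0,0,0]
  ],
  "jaw": 0
}}

```text
time_s: 20.65
eef_pos: [0.484, -0.0307, 0.1246]
eef_rot: [0.004, 0.672, 0.741, 0.004]
wrist_force: [-0.1, -1.1, -2.1]
finger_gap: 0.626
```

Run:
```python
from h import *
plan([(.53,.08,.14,95.5),(.585,.1915,.12,95.5)])
```

```text
t 20.65 pos [ 0.484  -0.0307  0.1246] yaw 95.59 gap 0.626 F [-0.1 -1.1 -2.1] q6 -106.0
(0.53, 0.08, 0.14, 95.5) -> [0.529, 0.284, -0.074, 0.0037, 0.0005, 0.0005] rows>= 3 q6 -87.0 
(0.585, 0.1915, 0.12, 95.5) -> [0.529, 0.327, 0.1, 0.0, 0.0, 0.0] rows>= 3 q6 -77.0
```

{"op": "arm_command", "data": {
  "steps": [
    [0.15,0.08,-0.07,0.004,0,0],
    [0.35,0.18,-0.07,0.004,0,0],
    [0.53,0.28,-0.07,0.004,0,0],
    [0.75,0.42,-0.05,0.004,0,0],
    [0.95,0.52,0,0.004,0,0],
    [0.95,0.58,0.02,0.004,0,0],
    [0.95,0.58,0.02,0.004,0,0],
    [0.95,0.58,0.02,0.004,0,0]
  ],
  "jaw": 0
}}

```text
time_s: 21.45
eef_pos: [0.5802, 0.1686, 0.1205]
eef_rot: [-0.0, 0.672, 0.74, -0.002]
wrist_force: [-0.4, 0.1, -2.3]
finger_gap: 0.624
```

Run:
```python
from h import *
plan([(.585,.1915,.027,95.5)])
```

```text
t 21.45 pos [0.5802 0.1686 0.1205] yaw 95.55 gap 0.624 F [-0.4  0.1 -2.3] q6 -84.7
(0.585, 0.1915, 0.027, 95.5) -> [0.113, 0.037, 0.467, -0.0012, 0.0007, 0.0003] rows>= 2 q6 -77.0
```

{"op": "arm_command", "data": {
  "steps": [
    [0.113,0.037,0,0,0,0],
    [0.113,0.037,0.1,0,0,0],
    [0.113,0.037,0.25,0,0,0],
    [0.113,0.037,0.38,0,0,0],
    [0.113,0.037,0.45,0,0,0],
    [0.113,0.037,0.468,0,0,0],
    [0.113,0.037,0.47,0,0,0],
    [0.113,0.037,0.47,0,0,0],
    [0.113,0.037,0.47,0,0,0]
  ],
  "jaw": 0
}}

```text
time_s: 22.35
eef_pos: [0.586, 0.1918, 0.0279]
eef_rot: [0.0, 0.672, 0.74, -0.001]
wrist_force: [-0.9, -0.9, -1.8]
finger_gap: 0.625
```

{"op": "arm_command", "data": {
  "steps": [
    [0,0,0,0,0,0],
    [0,0,0,0,0,0],
    [0,0,0,0,0,0],
    [0,0,0,0,0,0],
    [0,0,-0.1,0,0,0],
    [0,0,-0.3,0,0,0],
    [0,0,-0.55,0,0,0],
    [0,0,-0.8,0,0,0],
    [0,0,-0.8,0,0,0]
  ],
  "jaw": 90
}}

```text
time_s: 23.25
eef_pos: [0.5903, 0.1931, 0.1985]
eef_rot: [0.005, 0.672, 0.74, 0.006]
wrist_force: [1.0, 0.6, 0.9]
finger_gap: 0.898
```

Run:
```python
from h import *
plan([(.61,.01,.22,98.7),(.61,-.17,.22,98.7)])
```

```text
t 23.25 pos [0.5903 0.1931 0.1985] yaw 95.55 gap 0.898 F [1.  0.6 0.9] q6 -82.6
(0.61, 0.01, 0.22, 98.7) -> [-0.921, 0.011, -0.108, 0.0052, -0.0, -0.0175] rows>= 4 q6 -98.0 
(0.61, -0.17, 0.22, 98.7) -> [-0.89, -0.136, 0.0, 0.0, 0.0, 0.0] rows>= 4 q6 -114.0
```

{"op": "arm_command", "data": {
  "steps": [
    [-0.92,0.01,-0.11,0.005,0,-0.0175],
    [-0.92,0.01,-0.11,0.005,0,-0.0175],
    [-0.92,0.01,-0.11,0.005,0,-0.0175],
    [-0.92,0.01,-0.11,0.005,0,-0.0175],
    [-0.92,0.01,-0.11,0.005,0,-0.0175],
    [-0.92,0.01,-0.11,0.005,0,-0.0175]
  ],
  "jaw": 100
}}

```text
time_s: 23.85
eef_pos: [0.6097, 0.0097, 0.22]
eef_rot: [-0.0, 0.652, 0.758, 0.0]
wrist_force: [0.6, 0.3, -0.0]
finger_gap: 1.0
```

{"op": "arm_command", "data": {
  "steps": [
    [-0.89,-0.13,0,0,0,0],
    [-0.89,-0.13,0,0,0,0],
    [-0.89,-0.13,0,0,0,0],
    [-0.89,-0.13,0,0,0,0],
    [-0.89,-0.13,0,0,0,0],
    [-0.89,-0.13,0,0,0,0]
  ]
}}

```text
time_s: 24.45
eef_pos: [0.6107, -0.1686, 0.2191]
eef_rot: [-0.001, 0.652, 0.759, 0.001]
wrist_force: [0.7, 0.9, -0.5]
finger_gap: 1.0
```

Run:
```python
from h import *
plan([(.637,-.193,.12,98.7),(.637,-.193,.018,98.7)])
w=grab("wrist","w6"); im=w["image"][:,:,::-1].copy()
def box(c,yaw,L,W,z):
    a=np.radians(yaw); u=np.array([np.cos(a),np.sin(a)]); v=np.array([-u[1],u[0]])
    return np.array([[*(np.array(c)+sx*u*L/2+sy*v*W/2),z] for sx,sy in((1,1),(1,-1),(-1,-1),(-1,1))])
for b in (box((.637,-.1928),8.7,.16,.07,.044),box((.6102,.0005),-13.8,.19,.092,.015),box((.6,-.3535),-10.5,.072,.03,.03),box((.624,.1954),5.5,.17,.09,.024)):
    cv2.polylines(im,[w2p(w,b).round().astype(int)],True,(0,255,0),1)
cv2.imwrite("pics/w6o.png",im[:,:])
```

```text
t 24.45 pos [ 0.6107 -0.1686  0.2191] yaw 98.67 gap 1.0 F [ 0.7  0.9 -0.5] q6 -119.3
(0.637, -0.193, 0.12, 98.7) -> [-0.142, 0.112, 0.495, -0.0001, -0.0009, -0.0002] rows>= 3 q6 -116.0 
(0.637, -0.193, 0.018, 98.7) -> [0.0, 0.0, 0.51, 0.0, 0.0, 0.0] rows>= 3 q6 -116.0
```

View pics/w6o.png

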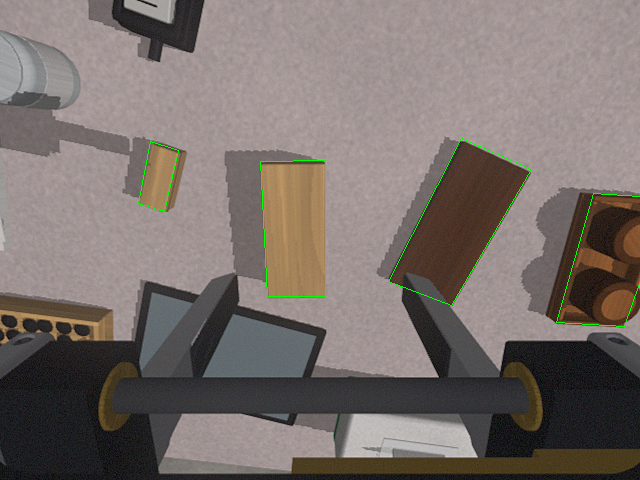

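The overlays match case 1, case 5, the stand and the tray to about a pixel, and both pots stand in the tray. Next is picking up case 1.

{"op": "arm_command", "data": {
  "steps": [
    [-0.142,0.112,0.2,0,0,0],
    [-0.142,0.112,0.42,0,0,0],
    [-0.142,0.112,0.5,0,0,0],
    [-0.142,0.112,0.6,0,0,0],
    [-0.142,0.112,0.75,0,0,0],
    [-0.142,0.112,0.88,0,0,0],
    [-0.142,0.112,0.97,0,0,0],
    [-0.142,0.112,1.0,0,0,0],
    [-0.142,0.112,1.0,0,0,0],
    [-0.142,0.112,1.0,0,0,0]
  ]
}}

```text
time_s: 25.5
eef_pos: [0.6384, -0.1913, 0.0208]
eef_rot: [0.0, 0.651, 0.759, 0.001]
wrist_force: [0.3, -0.2, 0.4]
finger_gap: 1.002
```

{"op": "arm_command", "data": {
  "steps": [
    [0,0,0.01,0,0,0],
    [0,0,0.01,0,0,0],
    [0,0,0.01,0,0,0],
    [0,0,0.01,0,0,0],
    [0,0,0.01,0,0,0],
    [0,0,0.01,0,0,0]
  ],
  "jaw": 0
}}

```text
time_s: 26.1
eef_pos: [0.639, -0.1926, 0.0199]
eef_rot: [0.002, 0.651, 0.759, 0.001]
wrist_force: [1.0, -4.9, 2.9]
finger_gap: 0.738
```

Run:
```python
from h import *
plan([(.637,-.193,.10,98.7),(.6102,.0005,.1,76.2)])
```

```text
t 26.1 pos [ 0.639  -0.1926  0.0199] yaw 98.8 gap 0.738 F [ 1.  -4.9  2.9] q6 -120.5
(0.637, -0.193, 0.1, 98.7) -> [-0.001, -0.009, -0.401, 0.0012, 0.0004, 0.0005] rows>= 2 q6 -116.0 
(0.6102, 0.0005, 0.1, 76.2) -> [0.977, 0.014, 0.0, 0.0, 0.0, 0.125] rows>= 4 q6 -76.0
```

{"op": "arm_command", "data": {
  "steps": [
    [0,0,-0.04,0,0,0],
    [0,0,-0.12,0,0,0],
    [0,0,-0.25,0,0,0],
    [0,0,-0.37,0,0,0],
    [0,0,-0.4,0,0,0],
    [0,0,-0.4,0,0,0]
  ],
  "jaw": 0
}}

```text
time_s: 26.7
eef_pos: [0.6393, -0.1924, 0.1013]
eef_rot: [0.003, 0.651, 0.759, 0.002]
wrist_force: [-0.1, 0.4, -5.6]
finger_gap: 0.737
```

{"op": "arm_command", "data": {
  "steps": [
    [0.15,0,0,0,0,0.02],
    [0.35,0,0,0,0,0.05],
    [0.55,0,0,0,0,0.08],
    [0.75,0.01,0,0,0,0.105],
    [0.9,0.014,0,0,0,0.12],
    [0.97,0.014,0,0,0,0.125],
    [0.97,0.014,0,0,0,0.125],
    [0.97,0.014,0,0,0,0.125]
  ],
  "jaw": 0
}}

```text
time_s: 27.5
eef_pos: [0.6114, -0.0004, 0.0992]
eef_rot: [0.001, 0.786, 0.618, 0.001]
wrist_force: [-0.1, 0.2, -5.4]
finger_gap: 0.736
```

Run:
```python
from h import *
plan([(.612,0,.036,76.2)])
```

```text
t 27.5 pos [ 6.114e-01 -4.000e-04  9.920e-02] yaw 76.37 gap 0.736 F [-0.1  0.2 -5.4] q6 -81.7
(0.612, 0, 0.036, 76.2) -> [0.003, 0.001, 0.316, 0.001, 0.0002, 0.0009] rows>= 2 q6 -76.0
```

{"op": "arm_command", "data": {
  "steps": [
    [0.003,0.001,0.1,0,0,0.001],
    [0.003,0.001,0.2,0,0,0.001],
    [0.003,0.001,0.27,0,0,0.001],
    [0.003,0.001,0.3,0,0,0.001],
    [0.003,0.001,0.315,0,0,0.001],
    [0.003,0.001,0.32,0,0,0.001],
    [0.003,0.001,0.32,0,0,0.001]
  ],
  "jaw": 0
}}

```text
time_s: 28.2
eef_pos: [0.6127, -0.0002, 0.0363]
eef_rot: [0.002, 0.787, 0.617, 0.001]
wrist_force: [0.0, 0.4, -4.7]
finger_gap: 0.738
```

{"op": "arm_command", "data": {
  "steps": [
    [0,0,0,0,0,0],
    [0,0,0,0,0,0],
    [0,0,0,0,0,0],
    [0,0,0,0,0,0],
    [0,0,-0.1,0,0,0],
    [0,0,-0.25,0,0,0],
    [0,0,-0.5,0,0,0],
    [0,0,-0.75,0,0,0],
    [0,0,-0.8,0,0,0],
    [0,0,-0.8,0,0,0]
  ],
  "jaw": 90
}}

```text
time_s: 29.2
eef_pos: [0.6136, -0.0, 0.2001]
eef_rot: [0.005, 0.787, 0.617, 0.004]
wrist_force: [0.1, -0.3, -0.2]
finger_gap: 0.898
```

Run:
```python
from h import *
plan([(.605,.19,.22,77.9),(.605,.368,.14,77.9),(.605,.368,.012,77.9)])
```

```text
t 29.2 pos [ 0.6136 -0.      0.2001] yaw 76.19 gap 0.898 F [ 0.1 -0.3 -0.2] q6 -81.5
(0.605, 0.19, 0.22, 77.9) -> [0.913, -0.267, -0.102, 0.0039, -0.0002, -0.0095] rows>= 4 q6 -60.0 
(0.605, 0.368, 0.14, 77.9) -> [0.87, -0.187, 0.4, 0.0, 0.0, 0.0] rows>= 4 q6 -47.0 
(0.605, 0.368, 0.012, 77.9) -> [0.0, 0.0, 0.64, 0.0, 0.0, 0.0] rows>= 3 q6 -47.0
```

{"op": "arm_command", "data": {
  "steps": [
    [0.91,-0.27,-0.1,0.004,0,-0.0095],
    [0.91,-0.27,-0.1,0.004,0,-0.0095],
    [0.91,-0.27,-0.1,0.004,0,-0.0095],
    [0.91,-0.27,-0.1,0.004,0,-0.0095],
    [0.91,-0.27,-0.1,0.004,0,-0.0095],
    [0.91,-0.27,-0.1,0.004,0,-0.0095]
  ],
  "jaw": 90
}}

```text
time_s: 29.8
eef_pos: [0.6033, 0.1901, 0.2167]
eef_rot: [-0.001, 0.777, 0.629, -0.002]
wrist_force: [-0.1, -0.1, -0.0]
finger_gap: 0.897
```

{"op": "arm_command", "data": {
  "steps": [
    [0.87,-0.19,0,0,0,0],
    [0.87,-0.19,0,0,0,0],
    [0.87,-0.19,0,0,0,0],
    [0.87,-0.19,0.2,0,0,0],
    [0.87,-0.19,0.4,0,0,0],
    [0.87,-0.19,0.4,0,0,0],
    [0.87,-0.19,0.4,0,0,0]
  ]
}}

```text
time_s: 30.5
eef_pos: [0.6017, 0.3658, 0.1345]
eef_rot: [-0.001, 0.778, 0.629, -0.004]
wrist_force: [0.2, 0.7, 0.9]
finger_gap: 0.903
```

Run:
```python
from h import *
plan([(.605,.368,.014,77.9)])
w=grab("wrist","w7")
hsv=cv2.cvtColor(w["image"],cv2.COLOR_RGB2HSV)
m=cv2.inRange(hsv,(12,80,110),(28,255,255))
c0=w2p(w,[.605,.368,.034])[0]; print("pred",c0)
n,l,st,c=cv2.connectedComponentsWithStats(m)
for i in range(1,n):
    if st[i,4]>800: print(st[i],c[i])
```

```text
t 30.5 pos [0.6017 0.3658 0.1345] yaw 77.88 gap 0.903 F [0.2 0.7 0.9] q6 -51.2
(0.605, 0.368, 0.014, 77.9) -> [0.017, 0.018, 0.602, -0.0024, 0.0017, -0.0001] rows>= 3 q6 -47.0 
pred [323.01119874 235.43457221]
[ 493    0  147  103 7399] [551.64697932  56.66346804]
[591   7  28  35 801] [604.16853933  24.17602996]
[ 307  187   45   98 4211] [328.41581572 234.90857279]
[ 233  414   86   60 1385] [260.95523466 439.90397112]
```

{"op": "arm_command", "data": {
  "steps": [
    [0.017,0.018,0.15,0,0,0],
    [0.017,0.018,0.3,0,0,0],
    [0.017,0.018,0.45,0,0,0],
    [0.017,0.018,0.55,0,0,0],
    [0.017,0.018,0.595,0,0,0],
    [0.017,0.018,0.605,0,0,0],
    [0.017,0.018,0.605,0,0,0]
  ]
}}

```text
time_s: 31.25
eef_pos: [0.6088, 0.3692, 0.0195]
eef_rot: [-0.0, 0.778, 0.628, 0.0]
wrist_force: [1.3, -0.1, 0.9]
finger_gap: 0.899
```

{"op": "arm_command", "data": {
  "steps": [
    [0,0,0,0,0,0],
    [0,0,0,0,0,0],
    [0,0,0,0,0,0],
    [0,0,0,0,0,0],
    [0,0,0,0,0,0],
    [0,0,0,0,0,0],
    [0,0,0,0,0,0],
    [0,0,0,0,0,0],
    [0,0,0,0,0,0]
  ],
  "jaw": 0
}}

```text
time_s: 32.15
eef_pos: [0.6087, 0.3692, 0.0195]
eef_rot: [-0.0, 0.778, 0.628, 0.0]
wrist_force: [0.1, 0.3, 0.0]
finger_gap: 0.17
```

Run:
```python
from h import *
plan([(.605,.368,.17,77.9),(.605,.19,.17,77.9),(.6102,.0005,.17,76.2)])
```

```text
t 32.15 pos [0.6087 0.3692 0.0195] yaw 77.82 gap 0.17 F [0.1 0.3 0. ] q6 -51.2
(0.605, 0.368, 0.17, 77.9) -> [-0.009, -0.017, -0.753, 0.0, -0.0003, -0.0004] rows>= 4 q6 -47.0 
(0.605, 0.19, 0.17, 77.9) -> [-0.87, 0.187, 0.0, 0.0, 0.0, 0.0] rows>= 4 q6 -60.0 
(0.6102, 0.0005, 0.17, 76.2) -> [-0.921, 0.224, 0.0, 0.0, 0.0, 0.0094] rows>= 4 q6 -76.0
```

The fingers closed over the top of this lower case. The pads end well above the nominal TCP, so I reopen and go deeper.

{"op": "arm_command", "data": {
  "steps": [
    [-0.005,-0.01,-0.05,0,0,0],
    [-0.005,-0.015,-0.1,0,0,0],
    [-0.005,-0.017,-0.1,0,0,0],
    [-0.005,-0.017,-0.1,0,0,0],
    [-0.005,-0.017,-0.1,0,0,0],
    [-0.005,-0.017,-0.1,0,0,0],
    [-0.005,-0.017,-0.1,0,0,0],
    [-0.005,-0.017,-0.05,0,0,0],
    [-0.005,-0.017,0,0,0,0],
    [-0.005,-0.017,0.04,0,0,0],
    [-0.005,-0.017,0.065,0,0,0],
    [-0.005,-0.017,0.08,0,0,0],
    [-0.005,-0.017,0.085,0,0,0],
    [-0.005,-0.017,0.085,0,0,0]
  ],
  "jaw": 80
}}

```text
time_s: 33.55
eef_pos: [0.6053, 0.369, 0.0026]
eef_rot: [-0.0, 0.778, 0.628, 0.001]
wrist_force: [-0.1, 0.2, -0.8]
finger_gap: 0.803
```

{"op": "arm_command", "data": {
  "steps": [
    [0,0,0,0,0,0],
    [0,0,0,0,0,0],
    [0,0,0,0,0,0],
    [0,0,0,0,0,0],
    [0,0,0,0,0,0],
    [0,0,0,0,0,0],
    [0,0,0,0,0,0]
  ],
  "jaw": 0
}}

```text
time_s: 34.25
eef_pos: [0.6054, 0.3694, 0.0028]
eef_rot: [-0.0, 0.778, 0.628, 0.001]
wrist_force: [0.7, 1.3, 0.9]
finger_gap: 0.426
```

Run:
```python
from h import *
plan([(.605,.368,.17,77.9),(.605,.19,.17,77.9),(.6102,.0005,.17,76.2)])
```

```text
t 34.25 pos [0.6054 0.3694 0.0028] yaw 77.83 gap 0.426 F [0.7 1.3 0.9] q6 -51.1
(0.605, 0.368, 0.17, 77.9) -> [-0.006, -0.0, -0.836, 0.0002, -0.0006, -0.0004] rows>= 4 q6 -47.0 
(0.605, 0.19, 0.17, 77.9) -> [-0.87, 0.187, 0.0, 0.0, 0.0, 0.0] rows>= 4 q6 -60.0 
(0.6102, 0.0005, 0.17, 76.2) -> [-0.921, 0.224, 0.0, 0.0, 0.0, 0.0094] rows>= 4 q6 -76.0
```

{"op": "arm_command", "data": {
  "steps": [
    [0,0,-0.04,0,0,0],
    [0,0,-0.15,0,0,0],
    [0,0,-0.35,0,0,0],
    [0,0,-0.55,0,0,0],
    [0,0,-0.7,0,0,0],
    [0,0,-0.7,0,0,0]
  ],
  "jaw": 0
}}

```text
time_s: 34.85
eef_pos: [0.608, 0.3703, 0.1502]
eef_rot: [0.001, 0.778, 0.628, 0.007]
wrist_force: [0.2, 0.3, -0.2]
finger_gap: 0.418
```

{"op": "arm_command", "data": {
  "steps": [
    [-0.2,0.04,0,0,0,0],
    [-0.4,0.09,0,0,0,0],
    [-0.6,0.13,0,0,0,0],
    [-0.8,0.18,0,0,0,0],
    [-0.87,0.19,0,0,0,0],
    [-0.87,0.19,0,0,0,0],
    [-0.87,0.19,0,0,0,0]
  ],
  "jaw": 0
}}

```text
time_s: 35.55
eef_pos: [0.6079, 0.1929, 0.1477]
eef_rot: [0.0, 0.778, 0.628, 0.006]
wrist_force: [0.2, 0.6, -0.6]
finger_gap: 0.423
```

{"op": "arm_command", "data": {
  "steps": [
    [-0.2,0.05,0,0,0,0.009],
    [-0.4,0.1,0,0,0,0.009],
    [-0.6,0.15,0,0,0,0.009],
    [-0.8,0.2,0,0,0,0.009],
    [-0.92,0.22,0,0,0,0.009],
    [-0.92,0.22,0,0,0,0.009],
    [-0.92,0.22,0,0,0,0.009]
  ],
  "jaw": 0
}}

```text
time_s: 36.25
eef_pos: [0.6123, 0.0053, 0.1458]
eef_rot: [-0.001, 0.787, 0.617, 0.006]
wrist_force: [1.0, 0.8, -1.0]
finger_gap: 0.422
```

Run:
```python
from h import *
plan([(.6107,.0005,.064,76.2)])
e=grab("top","t7"); w=grab("wrist","w8")
```

```text
t 36.25 pos [0.6123 0.0053 0.1458] yaw 76.27 gap 0.422 F [ 1.   0.8 -1. ] q6 -81.4
(0.6107, 0.0005, 0.064, 76.2) -> [-0.03, -0.005, 0.409, 0.0022, -0.0034, 0.0004] rows>= 2 q6 -76.0
```

Run:
```python
from h import *
a=np.radians(-13.8); u=np.array([np.cos(a),np.sin(a)]); v=np.array([-u[1],u[0]]); c=np.array([.6102,.0005])
B=lambda L,W,z:np.array([[*(c+sx*u*L/2+sy*v*W/2),z] for sx,sy in((1,1),(1,-1),(-1,-1),(-1,1))])
w=load("w8"); im=w["image"][:,:,::-1].copy()
for L,W,z in((.16,.07,.059),(.19,.092,.015)):
    cv2.polylines(im,[w2p(w,B(L,W,z)).round().astype(int)],True,(0,255,0),1)
cv2.imwrite("pics/w8o.png",cv2.resize(im[60:360,120:520],None,fx=2,fy=2))
```

```text
(no output)
```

View pics/w8o.png

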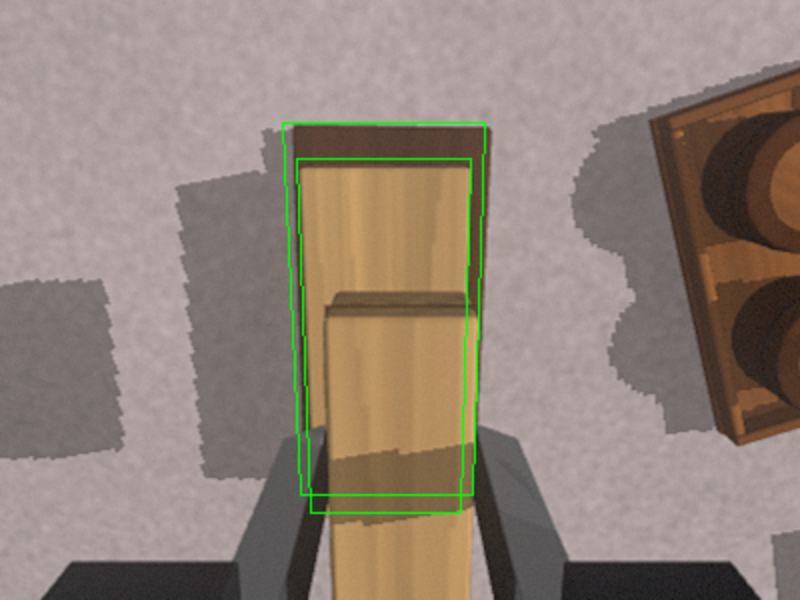

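Case 1 sits on the stand with all its edges inside: near edge at row 166, left edge at 300 and right edge at 469, parallel to the overlay. Next I lower case 4.

{"op": "arm_command", "data": {
  "steps": [
    [-0.028,0.001,0.05,0.0022,-0.0034,0],
    [-0.028,0.001,0.15,0.0022,-0.0034,0],
    [-0.028,0.001,0.27,0.0022,-0.0034,0],
    [-0.028,0.001,0.35,0.0022,-0.0034,0],
    [-0.028,0.001,0.39,0.0022,-0.0034,0],
    [-0.028,0.001,0.405,0.0022,-0.0034,0],
    [-0.028,0.001,0.413,0.0022,-0.0034,0],
    [-0.028,0.001,0.415,0.0022,-0.0034,0],
    [-0.028,0.001,0.415,0.0022,-0.0034,0]
  ],
  "jaw": 0
}}

```text
time_s: 37.25
eef_pos: [0.6126, 0.0011, 0.064]
eef_rot: [0.001, 0.786, 0.618, 0.001]
wrist_force: [-0.1, 0.0, -1.3]
finger_gap: 0.419
```

Run:
```python
from h import *
plan([(.612,.0005,.063,76.2)])
```

```text
t 37.25 pos [0.6126 0.0011 0.064 ] yaw 76.36 gap 0.419 F [-0.1  0.  -1.3] q6 -81.5
(0.612, 0.0005, 0.063, 76.2) -> [-0.004, -0.002, 0.005, 0.0007, 0.0, 0.0009] rows>= 1 q6 -76.0
```

{"op": "arm_command", "data": {
  "steps": [
    [-0.003,0,0.005,0,0,0.001],
    [-0.003,0,0.008,0,0,0.001],
    [-0.003,0,0.008,0,0,0.001]
  ],
  "jaw": 0
}}

```text
time_s: 37.55
eef_pos: [0.6125, 0.0004, 0.0627]
eef_rot: [0.001, 0.787, 0.617, 0.001]
wrist_force: [0.5, 0.1, -1.9]
finger_gap: 0.422
```

{"op": "arm_command", "data": {
  "steps": [
    [0,0,0,0,0,0],
    [0,0,0,0,0,0],
    [0,0,0,0,0,0],
    [0,0,0,0,0,0],
    [0,0,-0.1,0,0,0],
    [0,0,-0.25,0,0,0],
    [0,0,-0.5,0,0,0],
    [0,0,-0.75,0,0,0],
    [0,0,-0.75,0,0,0],
    [0,0,-0.75,0,0,0]
  ],
  "jaw": 65
}}

```text
time_s: 38.55
eef_pos: [0.6132, 0.0004, 0.2151]
eef_rot: [0.003, 0.787, 0.617, 0.003]
wrist_force: [0.0, -0.4, -0.3]
finger_gap: 0.652
```

Run:
```python
from h import *
plan([(.605,-.18,.22,79.5),(.6,-.3535,.14,79.5),(.6,-.3535,.003,79.5)])
```

```text
t 38.55 pos [6.132e-01 4.000e-04 2.151e-01] yaw 76.17 gap 0.652 F [ 0.  -0.4 -0.3] q6 -81.4
(0.605, -0.18, 0.22, 79.5) -> [-0.886, 0.176, -0.024, 0.0023, -0.0001, -0.0185] rows>= 4 q6 -96.0 
(0.6, -0.3535, 0.14, 79.5) -> [-0.858, 0.134, 0.4, 0.0, 0.0, 0.0] rows>= 4 q6 -110.0 
(0.6, -0.3535, 0.003, 79.5) -> [0.0, 0.0, 0.685, 0.0, 0.0, 0.0] rows>= 3 q6 -110.0
```

{"op": "arm_command", "data": {
  "steps": [
    [-0.89,0.18,-0.02,0.002,0,-0.0185],
    [-0.89,0.18,-0.02,0.002,0,-0.0185],
    [-0.89,0.18,-0.02,0.002,0,-0.0185],
    [-0.89,0.18,-0.02,0.002,0,-0.0185],
    [-0.89,0.18,-0.02,0.002,0,-0.0185],
    [-0.89,0.18,-0.02,0.002,0,-0.0185],
    [-0.89,0.18,-0.02,0.002,0,-0.0185]
  ]
}}

```text
time_s: 39.25
eef_pos: [0.6052, -0.1797, 0.2178]
eef_rot: [-0.001, 0.768, 0.64, 0.0]
wrist_force: [0.2, 0.2, -0.6]
finger_gap: 0.65
```

{"op": "arm_command", "data": {
  "steps": [
    [-0.86,0.13,0,0,0,0],
    [-0.86,0.13,0,0,0,0],
    [-0.86,0.13,0,0,0,0],
    [-0.86,0.13,0.2,0,0,0],
    [-0.86,0.13,0.4,0,0,0],
    [-0.86,0.13,0.4,0,0,0],
    [-0.86,0.13,0.4,0,0,0]
  ]
}}

```text
time_s: 39.95
eef_pos: [0.5997, -0.3514, 0.1368]
eef_rot: [-0.002, 0.768, 0.641, -0.0]
wrist_force: [-0.2, -0.1, 0.4]
finger_gap: 0.648
```

Run:
```python
from h import *
plan([(.6,-.3535,.003,79.5)])
w=grab("wrist","w9")
hsv=cv2.cvtColor(w["image"],cv2.COLOR_RGB2HSV)
m=cv2.inRange(hsv,(12,80,110),(28,255,255))
print("pred",w2p(w,[.6,-.3535,.03])[0])
cs,_=cv2.findContours(m,0,2)
for c in cs:
    if cv2.contourArea(c)>800: print(cv2.minAreaRect(c))
```

```text
t 39.95 pos [ 0.5997 -0.3514  0.1368] yaw 79.69 gap 0.648 F [-0.2 -0.1  0.4] q6 -114.8
(0.6, -0.3535, 0.003, 79.5) -> [-0.012, 0.006, 0.669, -0.0012, -0.001, 0.0011] rows>= 3 q6 -110.0 
pred [316.87303406 230.97950817]
((263.739990234375, 438.6799621582031), (45.396263122558594, 73.1148452758789), 81.8698959350586)
((317.5, 231.5), (73.0, 31.0), 90.0)
```

{"op": "arm_command", "data": {
  "steps": [
    [-0.012,0.004,0.15,0,0,0],
    [-0.012,0.004,0.3,0,0,0],
    [-0.012,0.004,0.45,0,0,0],
    [-0.012,0.004,0.56,0,0,0],
    [-0.012,0.004,0.63,0,0,0],
    [-0.012,0.004,0.662,0,0,0],
    [-0.012,0.004,0.672,0,0,0],
    [-0.012,0.004,0.672,0,0,0]
  ]
}}

```text
time_s: 40.8
eef_pos: [0.6025, -0.3552, 0.0072]
eef_rot: [0.002, 0.768, 0.641, 0.001]
wrist_force: [0.3, -0.8, -0.9]
finger_gap: 0.648
```

{"op": "arm_command", "data": {
  "steps": [
    [0,0,0,0,0,0],
    [0,0,0,0,0,0],
    [0,0,0,0,0,0],
    [0,0,0,0,0,0],
    [0,0,0,0,0,0],
    [0,0,0,0,0,0],
    [0,0,0,0,0,0]
  ],
  "jaw": 0
}}

```text
time_s: 41.5
eef_pos: [0.6026, -0.3552, 0.0075]
eef_rot: [0.002, 0.768, 0.641, 0.001]
wrist_force: [-0.7, 1.2, 1.5]
finger_gap: 0.311
```

Run:
```python
from h import *
plan([(.6,-.3535,.18,79.5),(.605,-.18,.18,79.5),(.613,.0005,.18,76.2)])
```

```text
t 41.5 pos [ 0.6026 -0.3552  0.0075] yaw 79.72 gap 0.311 F [-0.7  1.2  1.5] q6 -114.9
(0.6, -0.3535, 0.18, 79.5) -> [0.005, -0.011, -0.863, 0.0012, 0.0002, 0.0012] rows>= 4 q6 -110.0 
(0.605, -0.18, 0.18, 79.5) -> [0.858, -0.134, 0.0, 0.0, 0.0, 0.0] rows>= 4 q6 -96.0 
(0.613, 0.0005, 0.18, 76.2) -> [0.895, -0.125, 0.0, 0.0, 0.0, 0.0183] rows>= 4 q6 -76.0
```

{"op": "arm_command", "data": {
  "steps": [
    [0,0,-0.04,0,0,0],
    [0,0,-0.15,0,0,0],
    [0,0,-0.35,0,0,0],
    [0,0,-0.55,0,0,0],
    [0,0,-0.75,0,0,0],
    [0,0,-0.83,0,0,0],
    [0,0,-0.83,0,0,0]
  ],
  "jaw": 0
}}

```text
time_s: 42.2
eef_pos: [0.6035, -0.3561, 0.1786]
eef_rot: [0.006, 0.768, 0.641, 0.002]
wrist_force: [0.2, 0.4, -1.0]
finger_gap: 0.31
```

{"op": "arm_command", "data": {
  "steps": [
    [0.2,-0.03,0,0,0,0],
    [0.4,-0.07,0,0,0,0],
    [0.6,-0.1,0,0,0,0],
    [0.8,-0.13,0,0,0,0],
    [0.86,-0.145,0,0,0,0],
    [0.86,-0.145,0,0,0,0],
    [0.86,-0.145,0,0,0,0]
  ],
  "jaw": 0
}}

```text
time_s: 42.9
eef_pos: [0.6053, -0.1824, 0.1763]
eef_rot: [0.005, 0.768, 0.641, 0.001]
wrist_force: [-0.4, 0.2, -0.7]
finger_gap: 0.308
```

{"op": "arm_command", "data": {
  "steps": [
    [0.2,-0.03,0,0,0,0.019],
    [0.4,-0.06,0,0,0,0.019],
    [0.6,-0.09,0,0,0,0.019],
    [0.8,-0.12,0,0,0,0.019],
    [0.9,-0.13,0,0,0,0.019],
    [0.9,-0.13,0,0,0,0.019],
    [0.9,-0.13,0,0,0,0.019]
  ],
  "jaw": 0
}}

```text
time_s: 43.6
eef_pos: [0.6121, -0.0025, 0.1745]
eef_rot: [0.006, 0.787, 0.617, 0.001]
wrist_force: [0.2, 0.1, -2.2]
finger_gap: 0.306
```

Run:
```python
from h import *
plan([(.615,.0002,.102,76.2)])
w=grab("wrist","w10")
a=np.radians(-13.8); u=np.array([np.cos(a),np.sin(a)]); v=np.array([-u[1],u[0]]); c=np.array([.6122,.0005])
B=lambda L,W,z:np.array([[*(c+sx*u*L/2+sy*v*W/2),z] for sx,sy in((1,1),(1,-1),(-1,-1),(-1,1))])
im=w["image"][:,:,::-1].copy()
for L,W,z in((.094,.04,.093),(.16,.07,.059)):
    cv2.polylines(im,[w2p(w,B(L,W,z)).round().astype(int)],True,(0,255,0),1)
cv2.imwrite("pics/w10o.png",cv2.resize(im[60:360,120:520],None,fx=2,fy=2))
```

```text
t 43.6 pos [ 0.6121 -0.0025  0.1745] yaw 76.2 gap 0.306 F [ 0.2  0.1 -2.2] q6 -81.5
(0.615, 0.0002, 0.102, 76.2) -> [0.019, 0.008, 0.363, 0.003, 0.0019, 0.0] rows>= 2 q6 -76.0
```

View pics/w10o.png

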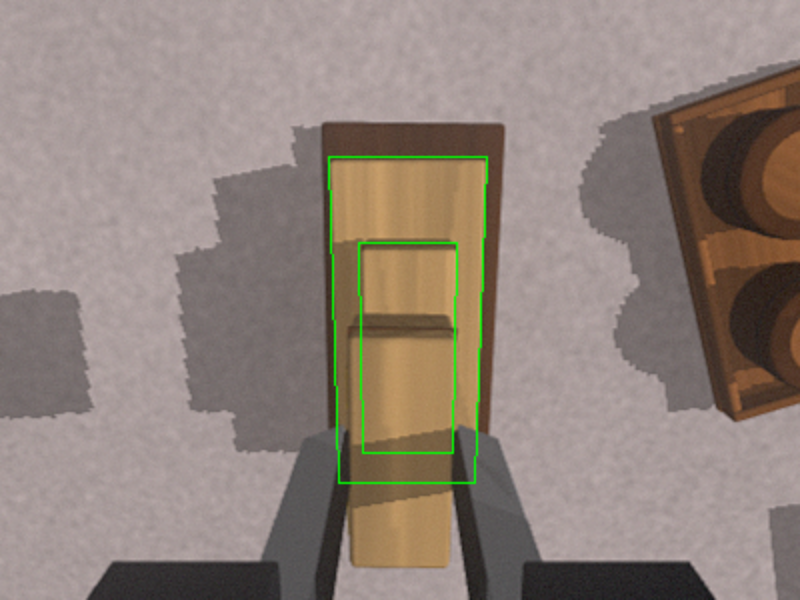

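The overlays match cases 1 and 4, which are stacked parallel. Case 5 hangs straight in the jaws, so I lower it.

{"op": "arm_command", "data": {
  "steps": [
    [0.017,0.008,0.05,0.003,0.002,0],
    [0.017,0.008,0.15,0.003,0.002,0],
    [0.017,0.008,0.25,0.003,0.002,0],
    [0.017,0.008,0.32,0.003,0.002,0],
    [0.017,0.008,0.35,0.003,0.002,0],
    [0.017,0.008,0.36,0.003,0.002,0],
    [0.017,0.008,0.367,0.003,0.002,0],
    [0.017,0.008,0.37,0.003,0.002,0],
    [0.017,0.008,0.37,0.003,0.002,0]
  ],
  "jaw": 0
}}

```text
time_s: 44.55
eef_pos: [0.6155, -0.0005, 0.1016]
eef_rot: [0.0, 0.787, 0.617, 0.001]
wrist_force: [-0.1, -0.6, -1.6]
finger_gap: 0.309
```

Run:
```python
from h import *
plan([(.615,.0002,.1,76.2)])
```

```text
t 44.55 pos [ 6.155e-01 -5.000e-04  1.016e-01] yaw 76.16 gap 0.309 F [-0.1 -0.6 -1.6] q6 -81.5
(0.615, 0.0002, 0.1, 76.2) -> [0.003, -0.003, 0.008, 0.0006, -0.0003, -0.0002] rows>= 1 q6 -76.0
```

{"op": "arm_command", "data": {
  "steps": [
    [0.003,0,0.005,0,0,0],
    [0.003,0,0.007,0,0,0],
    [0.003,0,0.007,0,0,0]
  ],
  "jaw": 0
}}

```text
time_s: 44.85
eef_pos: [0.6158, 0.0002, 0.1004]
eef_rot: [0.001, 0.787, 0.617, 0.001]
wrist_force: [0.1, 0.1, -0.4]
finger_gap: 0.308
```

{"op": "arm_command", "data": {
  "steps": [
    [0,0,0,0,0,0],
    [0,0,0,0,0,0],
    [0,0,0,0,0,0],
    [0,0,0,0,0,0],
    [0,0,-0.1,0,0,0],
    [0,0,-0.25,0,0,0],
    [0,0,-0.5,0,0,0],
    [0,0,-0.7,0,0,0],
    [0,0,-0.7,0,0,0]
  ],
  "jaw": 50
}}

```text
time_s: 45.75
eef_pos: [0.6184, -0.0001, 0.2492]
eef_rot: [0.006, 0.787, 0.617, 0.006]
wrist_force: [0.2, -0.5, 1.3]
finger_gap: 0.503
```

Run:
```python
from h import *
plan([(.52,-.16,.24,80),(.44,-.33,.24,83)])
```

```text
t 45.75 pos [ 6.184e-01 -1.000e-04  2.492e-01] yaw 76.17 gap 0.503 F [ 0.2 -0.5  1.3] q6 -81.4
(0.52, -0.16, 0.24, 80) -> [-0.894, -0.287, 0.038, 0.0054, -0.0008, -0.0213] rows>= 4 q6 -97.0 
(0.44, -0.33, 0.24, 83) -> [-0.907, -0.246, 0.0, 0.0, 0.0, -0.0167] rows>= 4 q6 -120.0
```

{"op": "arm_command", "data": {
  "steps": [
    [-0.89,-0.29,0,0.005,0,-0.02],
    [-0.89,-0.29,0,0.005,0,-0.02],
    [-0.89,-0.29,0,0.005,0,-0.02],
    [-0.89,-0.29,0.04,0.005,0,-0.02],
    [-0.89,-0.29,0.04,0.005,0,-0.02],
    [-0.89,-0.29,0.04,0.005,0,-0.02],
    [-0.89,-0.29,0.04,0.005,0,-0.02]
  ],
  "jaw": 0
}}

```text
time_s: 46.45
eef_pos: [0.52, -0.1583, 0.2393]
eef_rot: [-0.001, 0.767, 0.642, 0.002]
wrist_force: [0.1, 0.0, 1.2]
finger_gap: 0.007
```

{"op": "arm_command", "data": {
  "steps": [
    [-0.8,-0.3,0,0,0,-0.017],
    [-0.8,-0.3,0,0,0,-0.017],
    [-0.8,-0.3,0,0,0,-0.017],
    [-0.8,-0.3,0,0,0,-0.017],
    [-0.8,-0.3,0,0,0,-0.017],
    [-0.8,-0.3,0,0,0,-0.017],
    [-0.8,-0.3,0,0,0,-0.017]
  ],
  "jaw": 0
}}

```text
time_s: 47.15
eef_pos: [0.4339, -0.3037, 0.2387]
eef_rot: [-0.001, 0.749, 0.663, 0.002]
wrist_force: [0.5, 0.9, 0.1]
finger_gap: 0.006
```

Run:
```python
from h import *
plan([])
w=grab("wrist","w11"); s=grab("side","s11"); t=grab("top","t11")
c=w2p(w,[.41,-.355,.05])[0]; q=w2p(s,[.41,-.355,.05])[0]; r=w2p(s,[.61,0,.05])[0]; r2=w2p(t,[.62,.08,.05])[0]; print(c,q,r,r2)
def cr(d,c,W,H,k):
    x=int(np.clip(c[0]-W/2,0,640-W)); y=int(np.clip(c[1]-H/2,0,480-H)); print((x,y)); return cv2.resize(d["image"][y:y+H,x:x+W,::-1],None,fx=k,fy=k,interpolation=cv2.INTER_CUBIC)
o=np.zeros((600,800,3),np.uint8)
o[:300,:400]=cr(w,c,200,150,2); o[:300,400:]=cr(s,q,100,75,4); o[300:,:400]=cr(s,r,133,100,3)[:300,:400] if 0 else cv2.resize(cr(s,r,160,120,2),(400,300)); o[300:,400:]=cv2.resize(cr(t,r2,160,120,2),(400,300))
cv2.imwrite("pics/m11.png",o)
```

```text
t 47.15 pos [ 0.4339 -0.3037  0.2387] yaw 83.04 gap 0.006 F [0.5 0.9 0.1] q6 -124.3
[271.61117407 195.50846041] [340.92736506 389.01392055] [366.22105226 239.55539908] [284.55798195 179.51263181]
(171, 120)
(290, 351)
(286, 179)
(204, 119)
```

View pics/m11.png

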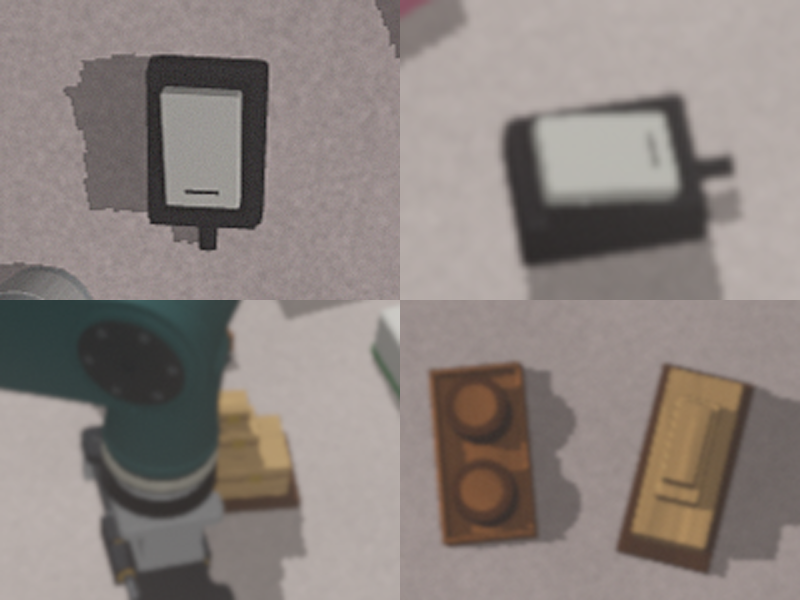

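Run:
```python
from h import *
w=load("w11"); U=lambda l:np.array(l)/2+[171,120]
for zn,zf in((.062,.044),(.044,.062)):
    n=p2w(w,U([(162,94),(242,92)]),zn); f=p2w(w,U([(238,208),(166,203)]),zf)
    print(n[:,:2].round(4),f[:,:2].round(4),"W",np.linalg.norm(n[0]-n[1]),np.linalg.norm(f[0]-f[1]),"L",np.linalg.norm(n.mean(0)-f.mean(0)),"c",(n.mean(0)+f.mean(0))/2)
b=p2w(w,U([(150,56),(268,62),(262,226),(148,219)]),.03); print("block",b[:,:2],b.mean(0))
```

```text
[[ 0.3749 -0.369 ]
 [ 0.3791 -0.3261]] [[ 0.4473 -0.3398]
 [ 0.439  -0.3817]] W 0.04317202826920292 0.042655773203655274 L 0.06981918499127436 c [ 0.41009034 -0.35415716  0.053     ]
[[ 0.3762 -0.3727]
 [ 0.3806 -0.3277]] [[ 0.4428 -0.3377]
 [ 0.4349 -0.3776]] W 0.04524358957310731 0.040702699851373356 L 0.06355689027737724 c [ 0.40860665 -0.35391487  0.053     ]
block [[ 0.35505549 -0.37851976]
 [ 0.36664301 -0.31149573]
 [ 0.46401643 -0.32841393]
 [ 0.45094333 -0.39765107]] [ 0.40916457 -0.35402012  0.03      ]
```

The near-robot end is raised: that assumption gives a plate length of 69.8 mm against the known 70. Both pots stand in the tray and the stack looks right. I press with shut fingers at about (.3845,-.349).

Run:
```python
from h import *
plan([(.3845,-.349,.09,79),(.3845,-.349,.066,79)])
```

```text
t 47.3 pos [ 0.4336 -0.3039  0.2388] yaw 83.03 gap 0.006 F [0.1 0.3 0.1] q6 -124.3
(0.3845, -0.349, 0.09, 79) -> [-0.256, -0.217, 0.743, 0.0004, -0.0011, 0.0224] rows>= 4 q6 -121.0 
(0.3845, -0.349, 0.066, 79) -> [0.0, 0.0, 0.12, 0.0, 0.0, 0.0] rows>= 1 q6 -121.0
```

{"op": "arm_command", "data": {
  "steps": [
    [-0.256,-0.217,0.2,0,-0.001,0.022],
    [-0.256,-0.217,0.4,0,-0.001,0.022],
    [-0.256,-0.217,0.6,0,-0.001,0.022],
    [-0.256,-0.217,0.743,0,-0.001,0.022],
    [-0.256,-0.217,0.78,0,-0.001,0.022],
    [-0.256,-0.217,0.82,0,-0.001,0.022],
    [-0.256,-0.217,0.84,0,-0.001,0.022],
    [-0.256,-0.217,0.85,0,-0.001,0.022],
    [-0.256,-0.217,0.85,0,-0.001,0.022]
  ],
  "jaw": 0
}}

```text
time_s: 48.2
eef_pos: [0.3854, -0.3495, 0.0699]
eef_rot: [0.002, 0.771, 0.637, 0.001]
wrist_force: [-0.5, 0.1, 0.4]
finger_gap: 0.004
```

{"op": "arm_command", "data": {
  "steps": [
    [0,0,0.01,0,0,0],
    [0,0,0.02,0,0,0],
    [0,0,0.03,0,0,0],
    [0,0,0.04,0,0,0],
    [0,0,0.05,0,0,0],
    [0,0,0.06,0,0,0],
    [0,0,0.065,0,0,0],
    [0,0,0.065,0,0,0]
  ],
  "jaw": 0
}}

```text
time_s: 49.0
eef_pos: [0.3853, -0.3494, 0.0565]
eef_rot: [0.001, 0.771, 0.637, 0.001]
wrist_force: [-0.3, 0.0, 0.3]
finger_gap: 0.007
```

{"op": "arm_command", "data": {
  "steps": [
    [0,0,0.01,0,0,0],
    [0,0,0.02,0,0,0],
    [0,0,0.03,0,0,0],
    [0,0,0.03,0,0,0]
  ],
  "jaw": 0
}}

```text
time_s: 49.4
eef_pos: [0.3851, -0.3492, 0.0501]
eef_rot: [0.001, 0.771, 0.637, 0.001]
wrist_force: [0.3, 0.2, 1.1]
finger_gap: 0.002
```

{"op": "arm_command", "data": {
  "steps": [
    [0,0,0.01,0,0,0],
    [0,0,0.02,0,0,0],
    [0,0,0.03,0,0,0],
    [0,0,0.03,0,0,0]
  ],
  "jaw": 0
}}

```text
time_s: 49.8
eef_pos: [0.3849, -0.3489, 0.0436]
eef_rot: [0.0, 0.771, 0.637, 0.001]
wrist_force: [-0.1, 0.5, -0.6]
finger_gap: 0.008
```

Run:
```python
from h import *
plan([])
```

```text
t 49.8 pos [ 0.3849 -0.3489  0.0436] yaw 79.09 gap 0.008 F [-0.1  0.5 -0.6] q6 -127.6
```

{"op": "arm_command", "data": {
  "steps": [
    [0,0,0.01,0,0,0],
    [0,0,0.02,0,0,0],
    [0,0,0.02,0,0,0],
    [0,0,0.02,0,0,0]
  ],
  "jaw": 0
}}

```text
time_s: 50.2
eef_pos: [0.3851, -0.3493, 0.0411]
eef_rot: [0.001, 0.771, 0.637, 0.0]
wrist_force: [-2.4, 2.3, 7.0]
finger_gap: 0.008
```

{"op": "arm_command", "data": {
  "steps": [
    [0,0,0.01,0,0,0],
    [0,0,0.02,0,0,0],
    [0,0,0.02,0,0,0],
    [0,0,0.02,0,0,0]
  ],
  "jaw": 0
}}

```text
time_s: 50.6
eef_pos: [0.3843, -0.3492, 0.0375]
eef_rot: [0.001, 0.771, 0.637, -0.0]
wrist_force: [-3.8, 1.4, 4.6]
finger_gap: 0.007
```

{"op": "arm_command", "data": {
  "steps": [
    [0,0,0.01,0,0,0],
    [0,0,0.02,0,0,0],
    [0,0,0.02,0,0,0],
    [0,0,0.02,0,0,0]
  ],
  "jaw": 0
}}

```text
time_s: 51.0
eef_pos: [0.3846, -0.3491, 0.0329]
eef_rot: [0.0, 0.771, 0.637, 0.0]
wrist_force: [-0.4, -0.1, 1.0]
finger_gap: 0.005
```

{"op": "arm_command", "data": {
  "steps": [
    [0,0,-0.2,0,0,0],
    [0,0,-0.45,0,0,0],
    [0,0,-0.7,0,0,0],
    [0,0,-0.95,0,0,0],
    [0.25,0.21,-1.0,0,0,0],
    [0.25,0.21,-1.0,0,0,0],
    [0.25,0.21,-1.0,0,0,0],
    [0.25,0.21,-1.0,0,0,0]
  ],
  "jaw": 0
}}

```text
time_s: 51.8
eef_pos: [0.4346, -0.3076, 0.2313]
eef_rot: [-0.001, 0.771, 0.637, -0.0]
wrist_force: [0.2, -0.6, -1.3]
finger_gap: 0.005
```

Run:
```python
from h import *
plan([])
w=grab("wrist","w12"); t=grab("top","t12")
c=w2p(w,[.41,-.355,.05])[0]
x=int(np.clip(c[0]-100,0,440)); y=int(np.clip(c[1]-75,0,330)); print(x,y)
o=np.zeros((600,800,3),np.uint8)
o[:300,:400]=cv2.resize(w["image"][y:y+150,x:x+200,::-1],(400,300),interpolation=cv2.INTER_CUBIC)
tt=t["image"][:,:,::-1]
o[:300,400:]=cv2.resize(tt[130:220,220:340],(400,300),interpolation=cv2.INTER_CUBIC)
o[300:,:]=cv2.resize(tt[130:340,80:640],(800,300),interpolation=cv2.INTER_CUBIC)
cv2.imwrite("pics/m12.png",o)
```

```text
t 51.8 pos [ 0.4346 -0.3076  0.2313] yaw 79.14 gap 0.005 F [ 0.2 -0.6 -1.3] q6 -120.5
173 124
```

View pics/m12.png

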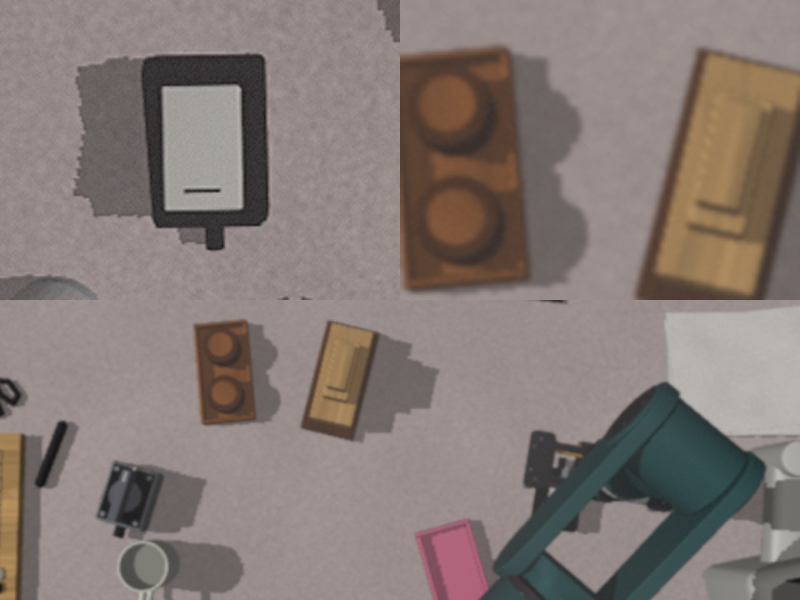

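The rocker has tipped over: the plate's far end is now 77 px wide against 72 before, and its near end face is hidden. The isolator bar lies along its box, both pots stand in the tray, and the pile is parallel and inside the stand. Handing in.

```bash
python3 -c "
from rig import job_done; print(job_done())"
```

```text
the job is handed in; nothing more can be done
None
```

The go table is closed up and the job is handed in at about 52 s of the 210 s allowed; the hand-in gave no verdict.

- **Order:** I turned the isolator to off and stood both pots in the brown tray. Then I stacked the three cases I found (1, 4 and 5) on the dark stand, largest at the bottom. Last, I pushed the lamp rocker over to off.
- **Last checks:** The final pictures show the isolator bar in line with its box and both pots in the tray. The pile is parallel with nothing overhanging, and the rocker is tipped to off. As the rocker was pressed, the force rose to about 7 N and then dropped away, which fits it snapping over.
- **Bystanders:** I never moved close to the mug, marker or can, and the mug and marker look unmoved. The can was mostly outside the last pictures, so I did not check it again.
- **What went wrong on the way:**
  - My first grips on pot 1 and case 4 closed over the top, because the fingertips sit about 15 mm higher than the reported position. I repeated both grips lower.
  - Pot 2 was knocked aside before I reached it, so I located it again.
  - I let pot 1 drop a few millimetres into the tray.
- **Small disagreement:** One wrist picture put the stand about 4 mm further to the robot's left than I had measured. Case 1 is therefore probably a little off centre on the stand, but inside its edges.

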